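# Gang-load the belt sander sled and set its depth

### The arm

A 6-joint arm with a two-finger parallel gripper is mounted at the origin on the work surface. World frame = base frame: x ahead of the robot, y to its left, z up, the work surface at z = 0. Lengths are in m, angles in rad, forces in N, time in s.
With the tool pointing down it reaches from about 0.35 to 0.85 m from the base axis. Payload 8.1 kg.
Tool frame: the origin (TCP) lies on the centre line of the jaws, within the pads' length; the fingertips stand robot.tips_ahead ahead of it and the grasp point (between the pads) lies 6 mm ahead of it (robot.tips_ahead is the distance from the TCP to the fingertips, in m); z points along the fingers, y is the line along which they close (so a half turn about z gives the same grasp; the last joint's range is limited). The gripper opens to 93 mm and grips with 3 to 60 N. Pads are 15 mm wide; open, the fingers measure 128 mm over their backs; the gripper's body (75 mm by 188 mm) begins 65 mm behind the grasp point.
Start: joints at [-1.339, 0.13, 1.488, -0, 1.523, -0.085], TCP at [0.187, -0.57, 0.244] pointing down, gripper open.
Joint ranges: [-2.96, 2.96], [-0.89, 2.26], [0.02, 2.5], [-1.34, 4.48], [0, 2.73], [-2.66, 2.66]. Speed limits (rad/s): [2.39, 2.39, 2.79, 3.14, 3.14, 3.14].

### API

Orientations are given as a rotation vector (axis times angle).
In Python, from plant import robot gives the robot as it stands.
- The arm moves only by the tool apply_moves, never from a script. Its arguments are lists of equal length, an entry for each row: "delta_pos": the shift along the tool's x, y, z in cm, a list of three; "twist": the turn about the tool's z in rad. A call has 1 to 8 rows; each row shifts and turns the commanded pose from where the row before left it, along the tool's axes as they then stand; what a row does not reach is not made up. A row lasts 1/8 s, in which the tool goes at most 62.5 mm and 10.7 degrees, less where a joint would pass 70% of its speed; a pose out of reach is approached as far as the arm can. A call with a gripper value outside its range is refused whole. "gripper" is the finger opening in cm, from 0 to 9.3, set as the call begins (left out, the last holds). The fingers move at their own pace and stop on an object; "squeeze" is the grip in N (left out, the last holds). Time passes only in rows, so rows that do not move let the fingers close. It gives the time, the measured TCP pose, the force, the opening and the grip force at its end, in the units of the state.
- robot.read_state(): the state, without advancing time (a new reading comes with each control period).
- robot.read_camera(name): name is "side" or "top" or "wrist"; returns a dict with "frame" (400x640x3 uint8, red, green, blue), "vertical_fov" (degrees; the focal length in pixels is half the picture's height over the tangent of half this angle, whatever the lens; pixels are square), "cx", "cy" (the principal point, pixels), "R" (3x3) and "t" (3): a world point X has camera coordinates R X + t. Camera axes: x right, y down, z forward; pixel columns grow to the right and rows downward; lengths in m; the calibration is good to about 2 mm. The wrist camera is an equidistant fisheye: a pixel r from the principal point sees the ray r / f radians off the axis. A picture is of the moment at which its call begins. There is no depth.
- robot.close_job(): hands the job in; it is judged then, once.
The state is a dict: "t": time; "q": joint angles; "dq": joint speeds; "joint_torque": joint torques, N m; "tool_pos": TCP position; "orientation": TCP orientation; "force": force on the tool from outside, world axes, zero at the start; "wrist_torque": the same for the moment, N m; "opening": finger opening in m; "gripper_force": force on a finger pad.
Only numpy, scipy, OpenCV 4.12 (cv2) and the standard library are available. Lean on these libraries where they do the work, as an engineer would, in place of code of your own. Each camera call takes 0.05 s, during which the arm holds its last target. There are 200 camera calls.

### The job

Free the sled's clamp (the T-handle) and lay every wooden handle block flat in the sled's tray, one to a lane, its back end up against the back stop (on the robot's side). Then, with the clamp still free, turn the feed knob a little at a time until the sled's pointer is in line with the tip of the depth flag, and finally lock the clamp again, leaving the pointer on the mark. Never turn the feed knob while the clamp is locked; if something gets knocked or dropped, put it right.

Things in the scene. Friction and masses are not known exactly. Their poses are not given: they have to be found in the camera images.
- sled: Dark steel bed of the sanding sled, 190 x 500 x 18 mm, fixed to the bench; origin under its middle (underside), x axis points away from the robot towards the sanding belt (feed direction), y along its long side to the left. A horizontal belt head 81 mm high stands beyond it, its belt face at x = +111 mm. The belt does not run.
- tray (a point): Centre of the tray floor on the carriage, 32 mm above the bench; axes as the sled's. Aluminium tray 112 (x) x 256 (y) mm; four lanes along x at y = -87, -29, +29, +87 mm, each 40 mm wide between ridges 8 mm high. Back stop: bar 16 mm high, face at x = -48 mm; far end (x = +56 mm) open to the belt. A block against the stop has its centre at x = -3, z = +14 mm.
- pointer (a point): Tip of the thin dark steel pointer on the left (+y) side of the carriage; it moves along the sled's x with the carriage, which carries the tray, slides along x only and resists pushes up to about 15 N.
- mark (a point): Tip of the brass depth flag, which stands on the scale strip left of the pointer and points at it; the two tips are in line when pointer and mark have the same x along the sled (axes parallel to the sled's). At the start the mark is 18 to 42 mm ahead (+x) of the pointer. Its height is 34 mm above the bench, its top 40 mm.
- feed_knob_grip (a point): On the upright axis of the feed knob (right-hand end of the bed), at the height to grip, 55 mm above the bench: a black disc of 48 mm diameter with a bar grip 46 x 14 mm and 32 mm high on it (bar top 62 mm above the bench), white line on one half of the bar.
- feed_knob (a joint): Angle of the feed knob, rad, 0 to 9.2; grows clockwise seen from above. At 0 the bar lies along the sled's x axis; its yaw is the sled's yaw minus this value. Clockwise drives the carriage away from the robot (+x), 5 mm per rad; it stays where it is left.
- clamp_grip (a point): On the upright axis of the clamp's steel T-handle (left-hand end of the bed), at the height to grip, 64 mm above the bench: a bar 62 x 12 mm and 24 mm high (top 74 mm above the bench). A 12 mm collar joins it to a round foot below.
- clamp (a joint): Angle of the clamp T-handle, rad, 0 to 1.5 with a stop at each end; grows clockwise seen from above. At 0 the bar lies along the sled's x axis and the clamp is free (below 0.25); fully clockwise, above 1.25, it is locked. Its bar yaw is the sled's yaw minus this value. Locked at the start.
- block1: Dark wooden knife-handle block, 90 mm long (along its x axis) and 28 mm square, origin at its centre; about 70 g. Four such blocks, all alike, of which two to four are present, lying on the bench in front of the sled.
- block2: Dark wooden knife-handle block, 90 mm long (along its x axis) and 28 mm square, origin at its centre; about 70 g. Four such blocks, all alike, of which two to four are present, lying on the bench in front of the sled.
- block3: Dark wooden knife-handle block, 90 mm long (along its x axis) and 28 mm square, origin at its centre; about 70 g. Four such blocks, all alike, of which two to four are present, lying on the bench in front of the sled.
- block4: Dark wooden knife-handle block, 90 mm long (along its x axis) and 28 mm square, origin at its centre; about 70 g. Four such blocks, all alike, of which two to four are present, lying on the bench in front of the sled.
Not all that is in view belongs to the job. What is shaped like the block2 but red is not meant. Leave any orange look-alike of the block4 alone.

How it is judged:
On the way, in this order (a step that is already met when the one before it is completed fails the run):
1. the clamp is free and every block lies in a lane against the back stop (value of joint clamp below 0.25 rad and x of block1 in the frame of tray between -0.008 and 0.007 m and z of block1 in the frame of tray between 0.01 and 0.0175 m and y of block1 in the frame of tray between -0.1 and 0.1 m and angle between each of block1, block2, block3, block4's own x axis and vertical above 1.47 rad and x of block2 in the frame of tray between -0.008 and 0.007 m and z of block2 in the frame of tray between 0.01 and 0.0175 m and y of block2 in the frame of tray between -0.1 and 0.1 m and x of block3 in the frame of tray between -0.008 and 0.007 m and z of block3 in the frame of tray between 0.01 and 0.0175 m and y of block3 in the frame of tray between -0.1 and 0.1 m and x of block4 in the frame of tray between -0.008 and 0.007 m and z of block4 in the frame of tray between 0.01 and 0.0175 m and y of block4 in the frame of tray between -0.1 and 0.1 m), for 0.2 s.
2. with the clamp free, the pointer is in line with the mark (value of joint clamp below 0.35 rad and x of pointer in the frame of mark between -0.002 and 0.002 m), for 0.3 s.
At the end, for the whole second after the job is handed in: Every block present lies flat in a lane, its back end within about 10 mm of the back stop and at rest; the pointer is within 2 mm of the mark along the sled; the clamp is locked (above 1.25 rad) (x of block1 in the frame of tray between -0.008 and 0.007 m and z of block1 in the frame of tray between 0.01 and 0.0175 m and y of block1 in the frame of tray between -0.1 and 0.1 m and angle between each of block1, block2, block3, block4's own x axis and vertical above 1.47 rad and x of block2 in the frame of tray between -0.008 and 0.007 m and z of block2 in the frame of tray between 0.01 and 0.0175 m and y of block2 in the frame of tray between -0.1 and 0.1 m and x of block3 in the frame of tray between -0.008 and 0.007 m and z of block3 in the frame of tray between 0.01 and 0.0175 m and y of block3 in the frame of tray between -0.1 and 0.1 m and x of block4 in the frame of tray between -0.008 and 0.007 m and z of block4 in the frame of tray between 0.01 and 0.0175 m and y of block4 in the frame of tray between -0.1 and 0.1 m and x of pointer in the frame of mark between -0.002 and 0.002 m and value of joint clamp above 1.25 rad and linear speed of each of block1, block2, block3, block4 below 0.02 m/s); the robot touches nothing.
It fails at once if the feed knob is turned while the clamp is locked (value of joint clamp above 1 rad and (velocity of joint feed_knob above 0.4 rad/s or velocity of joint feed_knob below -0.4 rad/s)).
Of block1, block2, block3, block4 only 2 to 4 are there at a start; the rules pass over those that are not, and their reading is None.
At some moment in a run one of block1, block2, block3, block4 may be knocked a few centimetres aside while the robot is not near it.
Once in a run the grip may slacken for a moment while it holds something.
It also fails if it takes over 210 s, if anything falls off the work surface, if the arm or the gripper's body presses on something with over 40 N, if the wrist force passes 120 N, or if a joint passes its speed limit or range.

## Working session

There is one attempt and no reset: what is moved stays moved. The work goes in short steps, Python scripts to look and compute and a tool call to move; the robot and the scene stay as the last step left them, time stands still between calls to the robot, and variables do not carry over. Pictures are saved under pics/ and viewed, at most 14 in all, crops included, and the job is handed in when it is done.

Besides the shell and the picture viewer there is one more tool, called after "Call:" as name(argument=value, ...), one argument or row to a line, values as JSON. apply_moves: Moves the arm, as the interface text tells. Its arguments: {"type":"object","properties":{"delta_pos":{"type":"array"},"twist":{"type":"array"},"gripper":{"type":"number"},"squeeze":{"type":"number"}},"required":["delta_pos","twist"]}

```bash
ls; mkdir -p pics
cat > h.py <<'E'
import numpy as np, cv2
from plant import robot
def cam(n,save=None):
    c=robot.read_camera(n)
    if save: cv2.imwrite(f'pics/{save}.png',c['frame'][:,:,::-1])
    np.savez(f'{n}.npz',**{k:c[k] for k in ('frame','R','t','cx','cy','vertical_fov')})
    return c
def load(n):
    return dict(np.load(f'{n}.npz'))
def ray(c,u,v,fish=False):
    f=200/np.tan(np.radians(float(c['vertical_fov'])/2)); R=np.array(c['R']);t=np.array(c['t'])
    x=(u-c['cx'])/f;y=(v-c['cy'])/f
    if fish:
        r=np.hypot(x,y); s=np.sin(r)/r if r>1e-9 else 1; d=np.array([x*s,y*s,np.cos(r)])
    else: d=np.array([x,y,1.])
    return -R.T@t, R.T@d
def onz(c,u,v,z,fish=False):
    o,d=ray(c,u,v,fish); return o+d*(z-o[2])/d[2]
def two(r1,r2):
    (o1,d1),(o2,d2)=r1,r2; d1=d1/np.linalg.norm(d1);d2=d2/np.linalg.norm(d2)
    s=np.linalg.lstsq(np.c_[d1,-d2],o2-o1,rcond=None)[0]
    a=o1+s[0]*d1;b=o2+s[1]*d2; return (a+b)/2,np.linalg.norm(a-b)
def proj(c,X,fish=False):
    f=200/np.tan(np.radians(float(c['vertical_fov'])/2)); p=np.array(c['R'])@X+np.array(c['t'])
    if fish:
        r=np.hypot(p[0],p[1]); th=np.arctan2(r,p[2]); k=th/r
        return c['cx']+f*p[0]*k, c['cy']+f*p[1]*k
    return c['cx']+f*p[0]/p[2], c['cy']+f*p[1]/p[2]
E
python3 - <<'E'
from h import *
for n in('top','side','wrist'):
    c=cam(n,n+'0'); R=np.array(c['R']);print(n,c['vertical_fov'],c['cx'],c['cy'],(-R.T@c['t']).round(3),R[2].round(3))
s=robot.read_state();print(s,robot.tips_ahead)
E
```

```text
pics
top 43.021622537383486 321.0927918098768 193.8312986925931 [ 0.376 -0.029  1.08 ] [ 0.121  0.007 -0.993]
side 43.86437131366471 326.1871647923387 205.83199849737824 [0.068 0.862 0.642] [ 0.402 -0.767 -0.5  ]
wrist 65.70646984690485 318.6938248935497 197.39739779539917 [ 0.266 -0.543  0.383] [-0.286 -0.092 -0.954]
{'t': 0.15, 'q': array([-1.33941768e+00,  1.31000165e-01,  1.48902747e+00, -1.04688050e-05,
        1.52302244e+00, -8.53830714e-02]), 'dq': array([ 0.001098  , -0.00161601, -0.00232547,  0.00060605,  0.00206937,
        0.001032  ]), 'joint_torque': array([ 1.62327822e-03, -5.60477221e+01, -4.92334127e+01,  7.68969767e-02,
        3.04992590e-02, -7.00893270e-05]), 'tool_pos': array([ 0.18682718, -0.56973808,  0.24282186]), 'orientation': array([-3.10083759e+00, -4.95262192e-01,  1.83263240e-04]), 'force': array([ 0.25594319, -0.73574288,  0.19262356]), 'wrist_torque': array([-0.06108299, -0.02530216,  0.0498257 ]), 'gripper_force': 0.0, 'opening': 0.0930208404281637} 0.025
```

View pics/top0.png

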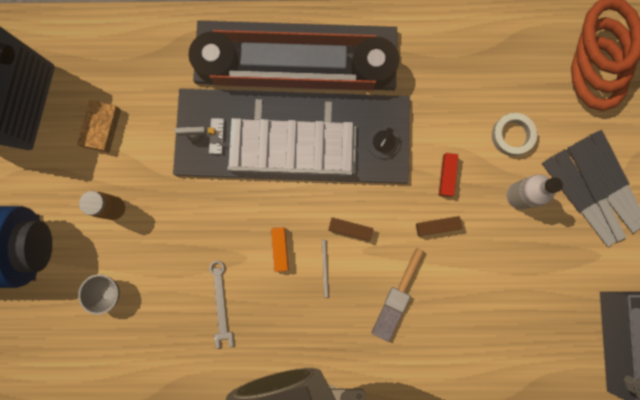

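View pics/side0.png

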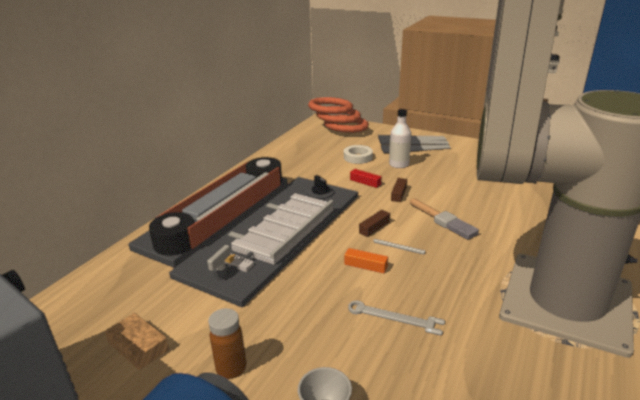

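The top view shows two dark blocks at (352,230) and (439,227). The look-alikes are orange at (280,250) and red at (449,175), and neither belongs to the job. The clamp is at about (195,132), the knob at (386,142), the tray at (292,146) and the brass flag near (212,130). I'll confirm in an enlarged crop and take measurements.

Run:
```python
from h import *
T=load('top');S=load('side')
a=cv2.resize(T['frame'][85:245,165:475],None,fx=2.5,fy=2.5,interpolation=cv2.INTER_CUBIC)[:,:,::-1]
cv2.imwrite('pics/c1.png',a)
b=cv2.resize(S['frame'][165:305,170:370],None,fx=4,fy=4,interpolation=cv2.INTER_CUBIC)[:,:,::-1]
cv2.imwrite('pics/c2.png',b)
for n,c in(('top',T),('side',S)):
    hsv=cv2.cvtColor(c['frame'],cv2.COLOR_RGB2HSV)
    m=cv2.inRange(hsv,(0,70,25),(16,200,110))
    m=cv2.morphologyEx(m,cv2.MORPH_OPEN,np.ones((3,3)))
    for k in cv2.findContours(m,0,2)[0]:
        if cv2.contourArea(k)>60:
            r=cv2.minAreaRect(k);print(n,np.round(r[0],1),np.round(r[1],1),round(r[2]),onz(c,*r[0],.02).round(3), [onz(c,*p,.028).round(3)[:2].tolist() for p in cv2.boxPoints(r)] )
```

```text
top [291.5 393. ] [12. 35.] 90 [0.103 0.041 0.02 ] [[0.117, 0.075], [0.116, 0.006], [0.093, 0.006], [0.094, 0.075]]
top [ 39.  245.5] [49. 24.] 90 [0.402 0.568 0.02 ] [[0.453, 0.592], [0.452, 0.542], [0.351, 0.536], [0.351, 0.586]]
top [351.3 229.8] [43.2 13.1] 14 [ 0.429 -0.084  0.02 ] [[0.427, -0.037], [0.453, -0.044], [0.431, -0.13], [0.405, -0.123]]
top [439.2 226.5] [12.8 45.4] 81 [ 0.435 -0.267  0.02 ] [[0.44, -0.217], [0.455, -0.31], [0.429, -0.313], [0.414, -0.221]]
top [111.  207.9] [27.5 24.5] 16 [0.479 0.421 0.02 ] [[0.462, 0.451], [0.511, 0.439], [0.495, 0.383], [0.446, 0.395]]
top [553. 185.] [14. 16.] 90 [ 0.52  -0.509  0.02 ] [[0.534, -0.489], [0.534, -0.523], [0.504, -0.521], [0.504, -0.488]]
top [387.4 141.2] [23.3 24.1] 27 [ 0.617 -0.163  0.02 ] [[0.604, -0.129], [0.65, -0.153], [0.627, -0.196], [0.581, -0.172]]
top [112.1 128.6] [ 5.3 26.4] 14 [0.65  0.426 0.02 ] [[0.622, 0.434], [0.677, 0.422], [0.674, 0.411], [0.619, 0.422]]
top [ 86.2 122.6] [12.4 47.9] 23 [0.664 0.482 0.02 ] [[0.619, 0.508], [0.715, 0.473], [0.704, 0.448], [0.609, 0.484]]
top [598.2 105.7] [41.
[... 985 characters left out ...]
1 [0.486 0.414 0.02 ] [[0.537, 0.398], [0.496, 0.365], [0.429, 0.441], [0.466, 0.47]]
side [133.6 348.4] [65.4 37.4] 19 [0.641 0.476 0.02 ] [[0.676, 0.52], [0.725, 0.451], [0.589, 0.441], [0.553, 0.507]]
side [374.5 223.1] [15.  34.1] 58 [ 0.427 -0.07   0.02 ] [[0.456, -0.028], [0.427, -0.135], [0.389, -0.088], [0.419, 0.012]]
side [399.1 189.8] [12.  23.7] 18 [ 0.432 -0.251  0.02 ] [[0.432, -0.179], [0.458, -0.306], [0.423, -0.298], [0.399, -0.173]]
side [234.4 207.4] [ 19.6 119.9] 55 [0.771 0.014 0.02 ] [[0.801, 0.178], [0.796, -0.231], [0.714, -0.158], [0.736, 0.216]]
side [209.  190.1] [ 7.9 89.4] 58 [ 0.887 -0.031  0.02 ] [[0.899, 0.107], [0.887, -0.198], [0.85, -0.166], [0.868, 0.127]]
```

View pics/c1.png

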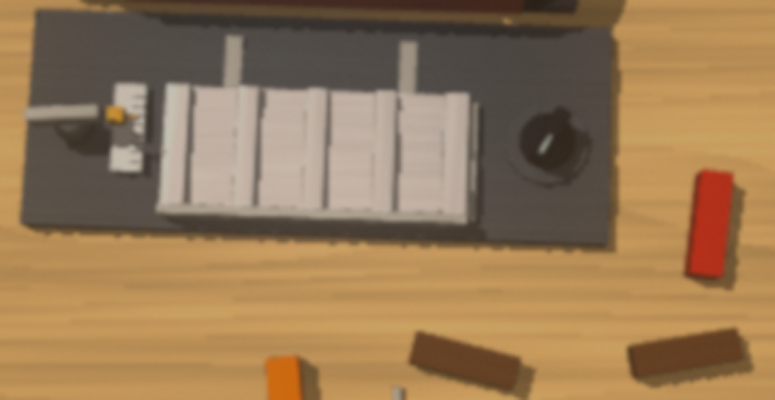

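View pics/c2.png

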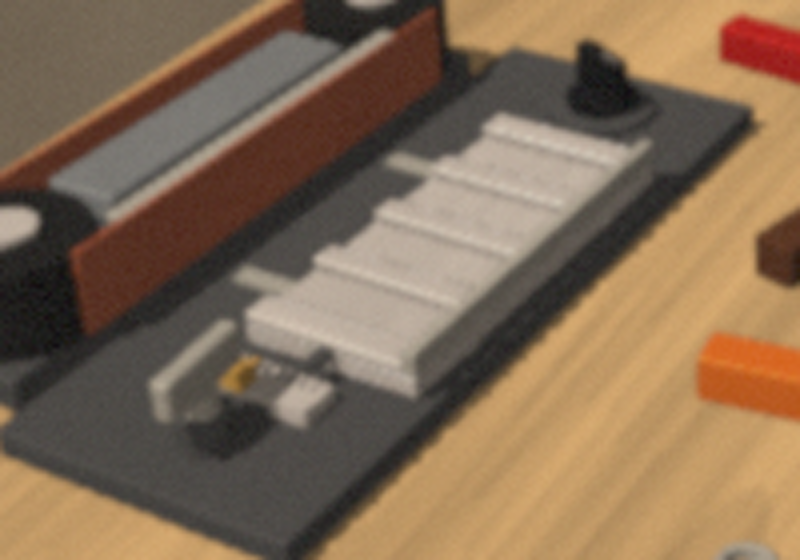

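The crop confirms two dark-brown blocks, at (351,230) and (439,227). The orange one at (280,250) and the red one at (449,175) are decoys. The T-handle's bar runs (176,131) to (204,129), so it lies across the sled and is locked. The brass tip is near (219,132) and the pointer near (222,146).

Run:
```python
from h import *
T=load('top');S=load('side')
t=lambda u,v:(165+u/2.5,85+v/2.5)
s=lambda u,v:(170+u/4,165+v/4)
C=[onz(T,*t(*p),.018) for p in((36,10),(614,27),(612,246),(22,225))]
C=np.array(C);print(C.round(3));print('centre',C.mean(0).round(3),'sizes',np.linalg.norm(np.roll(C,-1,0)-C,axis=1).round(3))
v=(C[0]+C[3]-C[1]-C[2]);print('yaw long',np.arctan2(-v[0],v[1])); v=C[0]+C[1]-C[2]-C[3];print('yaw x',np.arctan2(v[1],v[0]))
for n,a,b in(('clampL',(27,113),(155,383)),('clampR',(97,111),(232,325)),('brass tip',(136,118),(258,361)),('knob line far',(545,138),(598,53)),('trayFL',(168,84),(246,316)),('trayBL top',(158,209),(418,372)),('trayBR',(472,218),(648,143)),('blk2 nearL',(414,334),(760,240))):
    p,e=two(ray(T,*t(*a)),ray(S,*s(*b)));print(n,p.round(3),round(e,4))
print(onz(T,*t(27,113),.074),onz(T,*t(97,111),.074),onz(T,*t(547,143),.062))
# joint-free: block tops two-view corners via mask
print(onz(T,*t(568,115),.062),onz(T,*t(528,165),.062))
```

```text
[[ 0.737  0.284  0.018]
 [ 0.717 -0.216  0.018]
 [ 0.526 -0.209  0.018]
 [ 0.549  0.291  0.018]]
centre [0.632 0.038 0.018] sizes [0.5   0.191 0.5   0.189]
yaw long -0.042329019589739565
yaw x -0.03702109164693035
clampL [0.633 0.274 0.071] 0.002
clampR [0.633 0.216 0.07 ] 0.0018
brass tip [0.638 0.193 0.031] 0.0004
knob line far [ 0.612 -0.148  0.062] 0.0045
trayFL [0.666 0.166 0.034] 0.0002
trayBL top [0.555 0.171 0.036] 0.0059
trayBR [ 0.548 -0.089  0.041] 0.0015
blk2 nearL [ 0.453 -0.041  0.024] 0.0007
[0.6316073  0.27263045 0.074     ] [0.63274252 0.21564489 0.074     ] [ 0.60560137 -0.15064575  0.062     ]
[ 0.62885973 -0.16836829  0.062     ] [ 0.58742981 -0.13474699  0.062     ]
```

```bash
cat >> h.py <<'E'
from scipy.spatial.transform import Rotation as Ro
def go(x,y,z,psi=None):
    """tool-frame shift (cm) to a world target with the present axes; twist to tool-x yaw psi"""
    s=robot.read_state();R=Ro.from_rotvec(s['orientation']).as_matrix();p=s['tool_pos']
    ps=np.arctan2(R[1,0],R[0,0])
    if psi is not None:
        tw=-(psi-ps)
        print('twist',round(tw,3), 'rows',round(abs(tw)/.186,1))
        R2=R@Ro.from_rotvec([0,0,tw]).as_matrix()
        print('shift after twist cm',(R2.T@(np.array([x,y,z])-p)*100).round(2))
    print('t',round(s['t'],2),'pos',p.round(4),'psi',round(ps,3),'q6',round(s['q'][5],2),'tilt',R[2].round(3),'F',s['force'].round(1),'op',round(s['opening'],4),'gf',round(s['gripper_force'],1))
    print('shift now cm',(R.T@(np.array([x,y,z])-p)*100).round(2))
E
python3 -c "
from h import *
go(.633,.235,.25,1.6)"
```

```text
twist -1.283 rows 6.9
shift after twist cm [79.14 46.95 -0.62]
t 0.15 pos [ 0.1868 -0.5697  0.2428] psi 0.317 q6 -0.09 tilt [ 0.    -0.001 -1.   ] F [ 0.3 -0.7  0.2] op 0.093 gf 0.0
shift now cm [ 67.46 -62.57  -0.62]
```

Call:
apply_moves(
  delta_pos=[
    [0, 0, 0],
    [0, 0, 0],
    [0, 0, 0],
    [0, 0, 0],
    [0, 0, 0],
    [0, 0, 0],
    [0, 0, 0],
  ],
  twist=[-0.184, -0.184, -0.184, -0.184, -0.184, -0.184, -0.18],
  gripper=4.5,
)

```text
t: 1.02
tool_pos: [0.1869, -0.5699, 0.2432]
orientation: [-2.181, -2.261, -0.001]
force: [-0.2, 0.7, 0.4]
opening: 0.0449
gripper_force: 0.0
```

Call:
apply_moves(
  delta_pos=[
    [4.95, 2.93, 0],
    [4.95, 2.93, 0],
    [4.95, 2.93, 0],
    [4.95, 2.93, 0],
    [4.95, 2.93, 0],
    [4.95, 2.93, 0],
    [4.95, 2.93, 0],
    [4.95, 2.93, 0],
  ],
  twist=[0, 0, 0, 0, 0, 0, 0, 0],
)

```text
t: 2.02
tool_pos: [0.4098, -0.1655, 0.2436]
orientation: [2.188, 2.254, 0.0]
force: [1.4, -0.0, 0.5]
opening: 0.0447
gripper_force: 0.0
```

Call:
apply_moves(
  delta_pos=[
    [4.95, 2.93, 0],
    [4.95, 2.93, 0],
    [4.95, 2.93, 0],
    [4.95, 2.93, 0],
    [4.95, 2.93, 0],
    [4.95, 2.93, 0],
    [4.95, 2.93, 0],
    [0, 0, 0],
  ],
  twist=[0, 0, 0, 0, 0, 0, 0, 0],
)

```text
t: 3.02
tool_pos: [0.6041, 0.1886, 0.2413]
orientation: [-2.182, -2.257, 0.003]
force: [-0.1, -0.4, -0.4]
opening: 0.045
gripper_force: 0.0
```

Run:
```python
from h import *
go(.633,.235,.25,1.6)
c=cam('wrist','w1')
for X in([.633,.274,.074],[.633,.216,.074],[.638,.193,.034]): print(np.round(proj(c,np.array(X),True),1))
```

```text
twist 0.005 rows 0.0
shift after twist cm [ 4.55  3.03 -0.87]
t 3.02 pos [0.6041 0.1886 0.2413] psi 1.605 q6 0.19 tilt [ 0.    -0.003 -1.   ] F [-0.1 -0.4 -0.4] op 0.045 gf 0.0
shift now cm [ 4.53  3.05 -0.87]
[352.9 103.2]
[349.9 160.6]
[349.8 173.9]
```

View pics/w1.png

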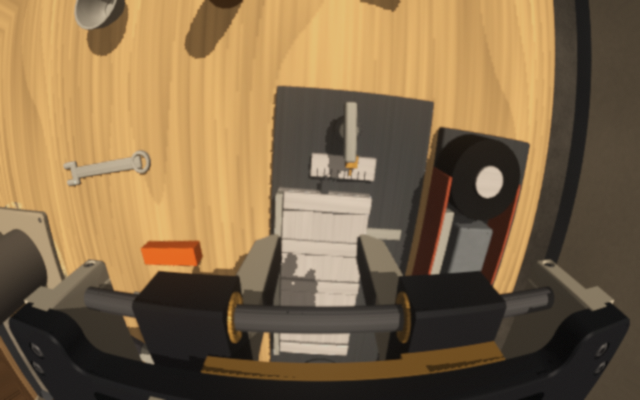

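The wrist view shows the T-bar from about (351,102) to (350,162), which matches the projected estimate to about 2 mm. I'll approach and grip it.

Call:
apply_moves(
  delta_pos=[
    [2.8, 1.5, 0],
    [2.7, 1.5, 0],
    [0, 0, 4],
    [0, 0, 4],
    [0, 0, 4],
    [0, 0, 2],
    [0, 0, 0],
  ],
  twist=[0, 0, 0, 0, 0, 0, 0],
)

```text
t: 3.95
tool_pos: [0.6312, 0.2399, 0.1023]
orientation: [-2.188, -2.253, 0.004]
force: [0.9, -0.4, 1.0]
opening: 0.0446
gripper_force: 0.0
```

Run:
```python
from h import *
go(.633,.245,.07,1.6)
c=cam('wrist'); im=c['frame'];cv2.imwrite('pics/w2.png',cv2.resize(im[100:400,200:500],None,fx=2,fy=2)[:,:,::-1])
print([np.round(proj(c,np.array(X),True),1) for X in ([.633,.274,.074],[.633,.216,.074])])
```

```text
twist -0.0 rows 0.0
shift after twist cm [0.5  0.2  3.23]
t 3.95 pos [0.6312 0.2399 0.1023] psi 1.6 q6 0.26 tilt [-0.001 -0.003 -1.   ] F [ 0.9 -0.4  1. ] op 0.0446 gf 0.0
shift now cm [0.5  0.2  3.23]
[array([326.1, 192.7]), array([322.7, 279.5])]
```

View pics/w2.png

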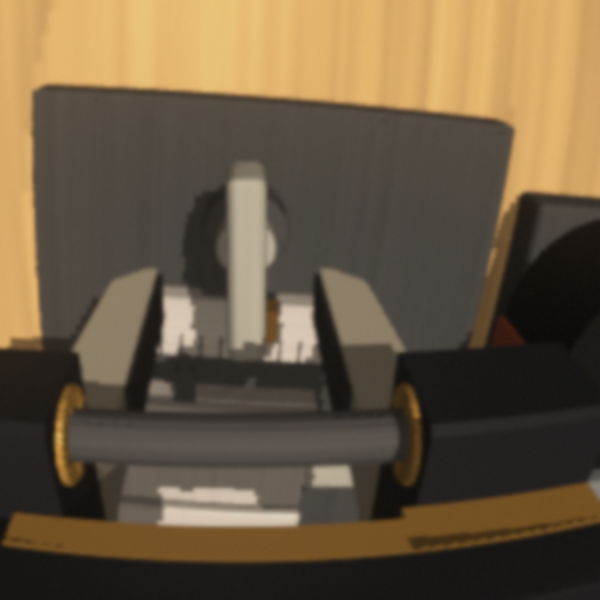

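The bar lies between the fingers, with its top ends at (324,190) and (325,274). I'll aim 2 to 3 mm further along +y, go down and close.

Call:
apply_moves(
  delta_pos=[
    [0.7, 0.2, 0],
    [0, 0, 1.6],
    [0, 0, 1.6],
    [0, 0, 0],
  ],
  twist=[0, 0, 0, 0],
)

```text
t: 4.5
tool_pos: [0.6321, 0.2476, 0.0685]
orientation: [-2.186, -2.253, 0.007]
force: [-0.4, -0.5, 0.0]
opening: 0.045
gripper_force: 0.0
```

Call:
apply_moves(
  delta_pos=[
    [0, 0, 0],
    [0, 0, 0],
    [0, 0, 0],
    [0, 0, 0],
  ],
  twist=[0, 0, 0, 0],
  gripper=0.5,
  squeeze=25,
)

```text
t: 5.0
tool_pos: [0.6336, 0.2482, 0.0722]
orientation: [-2.187, -2.254, 0.001]
force: [-4.8, -1.0, 4.2]
opening: 0.0183
gripper_force: 25.0
```

Call:
apply_moves(
  delta_pos=[
    [0, 0, 0],
    [0, 0, 0],
    [0, 0, 0],
  ],
  twist=[-0.12, -0.12, 0],
)

```text
t: 5.38
tool_pos: [0.6328, 0.2481, 0.0721]
orientation: [-1.899, -2.501, 0.003]
force: [-9.1, -1.4, 7.2]
opening: 0.0181
gripper_force: 25.0
```

The opening is 18 mm rather than 12 mm, so the tips are probably on the collar below the bar. I'll open, raise 8 mm, turn back and re-grip.

Call:
apply_moves(
  delta_pos=[
    [0, 0, 0],
    [0, 0, 0],
    [0, 0, -0.8],
    [0, 0, 0],
    [0, 0, 0],
  ],
  twist=[0, 0, 0, 0.12, 0.12],
  gripper=4,
)

```text
t: 6.0
tool_pos: [0.6347, 0.2482, 0.0806]
orientation: [2.192, 2.25, 0.002]
force: [0.7, 0.1, -0.0]
opening: 0.0397
gripper_force: 0.0
```

Call:
apply_moves(
  delta_pos=[
    [0, 0, 0],
    [0, 0, 0],
    [0, 0, 0],
    [0, 0, 0],
  ],
  twist=[0, 0, 0, 0],
  gripper=0.5,
  squeeze=30,
)

```text
t: 6.5
tool_pos: [0.6334, 0.2483, 0.0795]
orientation: [-2.186, -2.255, 0.001]
force: [-3.9, 2.0, 1.5]
opening: 0.0117
gripper_force: 29.8
```

Run:
```python
from h import *
go(.633,.247,.07,1.6)
c=cam('wrist'); im=c['frame'];cv2.imwrite('pics/w3.png',cv2.resize(im[100:400,200:500],None,fx=2,fy=2)[:,:,::-1])
```

```text
twist 0.002 rows 0.0
shift after twist cm [-0.13 -0.05  0.95]
t 6.5 pos [0.6334 0.2483 0.0795] psi 1.602 q6 0.27 tilt [ 0.    -0.001 -1.   ] F [-3.9  2.   1.5] op 0.0117 gf 29.8
shift now cm [-0.13 -0.05  0.95]
```

View pics/w3.png

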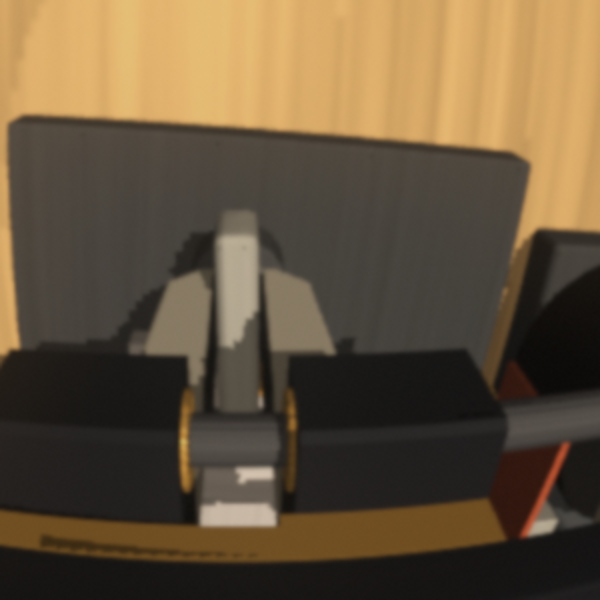

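The fingers now hold the T-bar, with an opening of 11.7 mm. I'll turn it counter-clockwise.

Call:
apply_moves(
  delta_pos=[
    [0, 0, 0],
    [0, 0, 0],
    [0, 0, 0],
    [0, 0, 0],
    [0, 0, 0],
    [0, 0, 0],
    [0, 0, 0],
    [0, 0, 0],
  ],
  twist=[-0.15, -0.15, -0.15, -0.15, -0.15, -0.15, -0.15, -0.15],
)

```text
t: 7.55
tool_pos: [0.6304, 0.246, 0.0794]
orientation: [-0.523, -3.09, 0.009]
force: [-22.2, -11.6, 18.7]
opening: 0.0119
gripper_force: 30.0
```

Call:
apply_moves(
  delta_pos=[
    [0, 0, 0],
    [0, 0, 0],
    [0, 0, 0],
  ],
  twist=[-0.15, -0.13, 0],
)

```text
t: 7.92
tool_pos: [0.6304, 0.2451, 0.0794]
orientation: [-0.092, -3.131, 0.009]
force: [-24.1, -14.1, 18.6]
opening: 0.0118
gripper_force: 30.0
```

Run:
```python
from h import *
go(.633,.247,.07,1.6);print(robot.read_state()['wrist_torque'])
```

```text
twist 1.483 rows 8.0
shift after twist cm [0.19 0.28 0.94]
t 7.92 pos [0.6304 0.2451 0.0794] psi 3.083 q6 -1.21 tilt [ 0.009 -0.006 -1.   ] F [-24.1 -14.1  18.6] op 0.0118 gf 30.0
shift now cm [-0.26  0.21  0.94]
[-2.45943632  3.91259866 -0.03473051]
```

Call:
apply_moves(
  delta_pos=[
    [0, 0, 0],
    [0, 0, 0],
    [0, 0, -2],
    [0, 0, -5],
    [0, 0, -6],
    [0, 0, -4],
  ],
  twist=[0, 0, 0, 0, 0, 0],
  gripper=4,
)

```text
t: 8.68
tool_pos: [0.6353, 0.2487, 0.2556]
orientation: [0.095, 3.134, 0.003]
force: [0.6, -0.5, 0.7]
opening: 0.04
gripper_force: 0.0
```

Run:
```python
from h import *
T=load('top')
t=lambda u,v:(165+u/2.5,85+v/2.5)
for n,p,z in(('FL',(166,84),.04),('FR',(468,93),.04),('BL',(157,211),.048),('BR',(472,222),.048),('midF',(318,88),.04)):
    print(n,onz(T,*t(*p),z).round(4))
c=cam('side'); cv2.imwrite('pics/s2.png',cv2.resize(c['frame'][120:320,170:430],None,fx=3,fy=3,interpolation=2)[:,:,::-1])
cv2.imwrite('pics/t2.png',cv2.resize(cam('top')['frame'][85:245,165:475],None,fx=2.5,fy=2.5,interpolation=2)[:,:,::-1])
psi=3.083
go(.429,-.084,.2,1.83); go(.5,.0,.3,1.57)
```

```text
FL [0.6642 0.1662 0.04  ]
FR [ 0.654 -0.088  0.04 ]
BL [0.5544 0.1706 0.048 ]
BR [ 0.543  -0.0892  0.048 ]
midF [0.6595 0.0381 0.04  ]
twist 1.251 rows 6.7
shift after twist cm [-26.88 -28.75   5.55]
t 8.78 pos [0.6372 0.2493 0.2594] psi 3.081 q6 -1.21 tilt [-0.012  0.005 -1.   ] F [1.  0.4 1.3] op 0.0402 gf 0.0
shift now cm [ 18.84 -34.55   5.55]
twist 1.511 rows 8.1
shift after twist cm [-24.92 -13.65  -4.33]
t 8.78 pos [0.6372 0.2493 0.2594] psi 3.081 q6 -1.21 tilt [-0.012  0.005 -1.   ] F [1.  0.4 1.3] op 0.0402 gf 0.0
shift now cm [ 12.14 -25.69  -4.33]
```

View pics/s2.png

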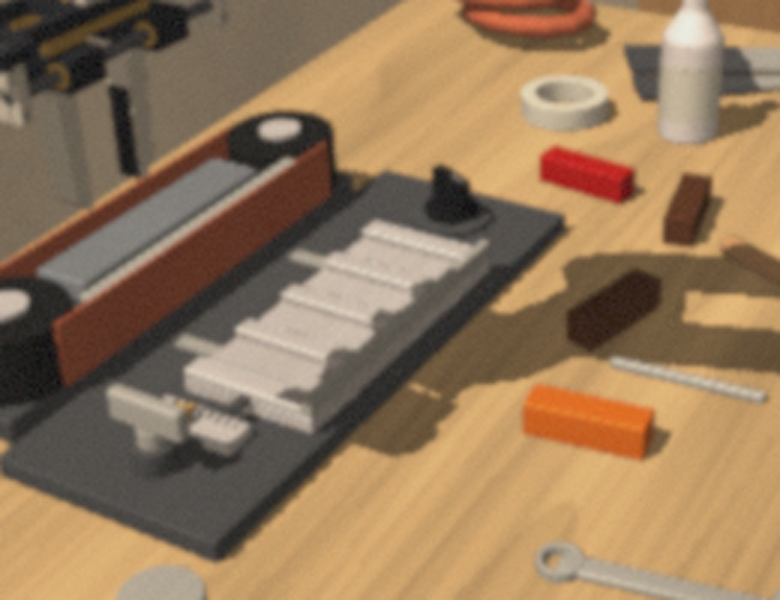

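The side view shows the T-bar along the sled's x, so the clamp is free. The dark blocks at (614,307) and (688,208) in the crop haven't moved. I'll go to block A.

Call:
apply_moves(
  delta_pos=[
    [0, 0, 0],
    [0, 0, 0],
    [0, 0, 0],
    [0, 0, 0],
    [0, 0, 0],
    [0, 0, 0],
    [0, 0, 0],
    [0, 0, 0],
  ],
  twist=[0.176, 0.176, 0.176, 0.176, 0.176, 0.176, 0.176, 0.176],
  gripper=5.5,
)

```text
t: 9.78
tool_pos: [0.6341, 0.2483, 0.2502]
orientation: [2.112, 2.326, 0.001]
force: [0.4, -0.0, 0.1]
opening: 0.0553
gripper_force: 0.0
```

Call:
apply_moves(
  delta_pos=[
    [0, 0, 0],
    [0, 0, 0],
    [0, 0, 0],
  ],
  twist=[0.176, 0.176, 0],
)

```text
t: 10.15
tool_pos: [0.6341, 0.2482, 0.2501]
orientation: [2.48, 1.929, 0.001]
force: [0.5, 0.0, -0.4]
opening: 0.0549
gripper_force: 0.0
```

```bash
python3 -c "
from h import *
go(.429,-.084,.16,1.32)"
```

```text
twist 0.002 rows 0.0
shift after twist cm [-37.28 -11.63   8.99]
t 10.15 pos [0.6341 0.2482 0.2501] psi 1.322 q6 0.55 tilt [ 0.  0. -1.] F [ 0.5  0.  -0.4] op 0.0549 gf 0.0
shift now cm [-37.25 -11.7    8.99]
```

Call:
apply_moves(
  delta_pos=[
    [-4.65, -1.46, 1],
    [-4.65, -1.46, 1],
    [-4.65, -1.46, 1.2],
    [-4.65, -1.46, 1.2],
    [-4.65, -1.46, 1.2],
    [-4.65, -1.46, 1.2],
    [-4.65, -1.46, 1.1],
    [-4.65, -1.46, 1.1],
  ],
  twist=[0, 0, 0, 0, 0, 0, 0, 0],
)

```text
t: 11.15
tool_pos: [0.4282, -0.0845, 0.1598]
orientation: [2.475, 1.933, 0.001]
force: [-1.1, -0.4, 0.5]
opening: 0.0549
gripper_force: 0.0
```

Call:
apply_moves(
  delta_pos=[
    [0, 0, 0],
    [0, 0, 0],
  ],
  twist=[0, 0],
)

```text
t: 11.4
tool_pos: [0.4294, -0.0833, 0.1602]
orientation: [2.479, 1.929, 0.002]
force: [-0.4, -0.8, 0.6]
opening: 0.0552
gripper_force: 0.0
```

Run:
```python
from h import *
go(.429,-.084,.036,1.32)
c=cam('wrist','w4')
hsv=cv2.cvtColor(c['frame'],cv2.COLOR_RGB2HSV)
m=cv2.inRange(hsv,(0,70,25),(16,200,110)); m=cv2.morphologyEx(m,cv2.MORPH_OPEN,np.ones((3,3)))
for k in cv2.findContours(m,0,2)[0]:
    if cv2.contourArea(k)>200:
        r=cv2.minAreaRect(k);print(np.round(r[0],1),np.round(r[1],1),round(r[2]),[onz(c,*p,.028,True).round(3)[:2].tolist() for p in cv2.boxPoints(r)])
```

```text
twist 0.003 rows 0.0
shift after twist cm [-0.08 -0.03 12.42]
t 11.4 pos [ 0.4294 -0.0833  0.1602] psi 1.323 q6 -0.06 tilt [ 0.     0.001 -1.   ] F [-0.4 -0.8  0.6] op 0.0552 gf 0.0
shift now cm [-0.08 -0.03 12.42]
[ 16.2 374.8] [73.4 17.4] 52 [[-0.578, -0.291], [-0.382, -0.242], [-0.383, -0.436], [-0.6, -0.53]]
[359.7 347.2] [30.3 44.4] 88 [[0.408, -0.25], [0.458, -0.263], [0.453, -0.318], [0.398, -0.303]]
[349.5 301. ] [14. 29.] 90 [[0.418, -0.194], [0.448, -0.202], [0.445, -0.221], [0.414, -0.212]]
[291.8 300.2] [81.4 17.1] 5 [[0.324, -0.187], [0.334, -0.166], [0.416, -0.195], [0.409, -0.217]]
[176.6 284.5] [88.  31.3] 9 [[0.171, -0.148], [0.203, -0.109], [0.307, -0.144], [0.284, -0.183]]
[320.5 191.5] [97. 31.] 90 [[0.428, -0.033], [0.455, -0.04], [0.433, -0.131], [0.404, -0.124]]
[247.3  72.9] [18.5 96.8] 68 [[0.35, 0.048], [0.436, 0.054], [0.438, 0.037], [0.352, 0.03]]
[628.5  76. ] [138.  21.] 90 [[0.868, 0.07], [0.935, 0.076], [0.884, -0.121], [0.824, -0.112]]
[583.5  93. ] [190.7  39.2] 84 [[0.733, 0.07], [0.813, 0.08], [0.813, -0.167], [0.726, -0.151]]
```

View pics/w4.png

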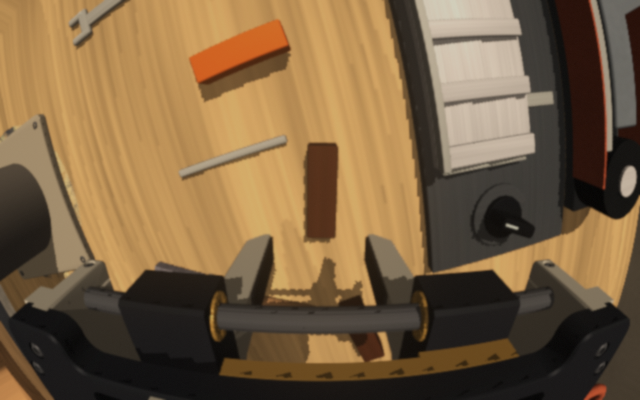

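The wrist view shows block A at (320,191), centred on (0.430,-0.082) with yaw 1.32, in agreement with the top view. I'll descend and grip.

Call:
apply_moves(
  delta_pos=[
    [0.1, 0, 5],
    [0, 0, 4],
    [0, 0, 2.2],
    [0, 0, 1.2],
    [0, 0, 0],
  ],
  twist=[0, 0, 0, 0, 0],
)

```text
t: 12.08
tool_pos: [0.4292, -0.0817, 0.0354]
orientation: [-2.479, -1.929, 0.001]
force: [-0.3, -0.1, -0.5]
opening: 0.055
gripper_force: 0.0
```

Call:
apply_moves(
  delta_pos=[
    [0, 0, 0],
    [0, 0, 0],
    [0, 0, 0],
    [0, 0, 0],
  ],
  twist=[0, 0, 0, 0],
  gripper=2,
  squeeze=25,
)

```text
t: 12.58
tool_pos: [0.4298, -0.0827, 0.0364]
orientation: [2.48, 1.926, 0.001]
force: [1.5, -0.6, 4.5]
opening: 0.0276
gripper_force: 25.0
```

Call:
apply_moves(
  delta_pos=[
    [0, 0, -3],
    [0, 0, -5],
    [0, 0, -5],
    [0, 0, 0],
    [0, 0, 0],
    [0, 0, 0],
    [0, 0, 0],
    [0, 0, 0],
  ],
  twist=[0, 0, 0, 0.17, 0.17, 0.17, 0.17, 0.17],
)

```text
t: 13.58
tool_pos: [0.4288, -0.0824, 0.1653]
orientation: [-3.057, -0.724, 0.001]
force: [0.1, -0.7, -0.8]
opening: 0.0281
gripper_force: 25.0
```

Call:
apply_moves(
  delta_pos=[
    [0, 0, 0],
    [0, 0, 0],
    [0, 0, 0],
    [0, 0, 0],
  ],
  twist=[0.17, 0.17, 0.17, 0],
)

```text
t: 14.08
tool_pos: [0.4288, -0.0824, 0.1654]
orientation: [-3.141, 0.06, 0.001]
force: [-0.0, 0.5, -0.7]
opening: 0.0278
gripper_force: 25.0
```

Run:
```python
from h import *
go(.6045,.0685,.14,-.04)
```

```text
twist 0.002 rows 0.0
shift after twist cm [ 16.95 -15.78   2.53]
t 14.07 pos [ 0.4288 -0.0824  0.1654] psi -0.038 q6 1.3 tilt [-0.001 -0.    -1.   ] F [-0.   0.5 -0.7] op 0.0278 gf 25.0
shift now cm [ 16.98 -15.75   2.53]
```

Call:
apply_moves(
  delta_pos=[
    [4.2, -3.9, 0],
    [4.2, -3.9, 0],
    [4.2, -3.9, 0],
    [4.4, -4.05, 0],
    [0, 0, 2.5],
    [0, 0, 0],
  ],
  twist=[0, 0, 0, 0, 0, 0],
)

```text
t: 14.82
tool_pos: [0.6032, 0.0687, 0.1374]
orientation: [3.141, -0.055, -0.01]
force: [-0.1, 0.2, -0.6]
opening: 0.0279
gripper_force: 25.0
```

Run:
```python
from h import *
go(.6045,.0685,.071,-.04)
c=cam('wrist','w5')
```

```text
twist 0.005 rows 0.0
shift after twist cm [0.17 0.01 6.64]
t 14.82 pos [0.6032 0.0687 0.1374] psi -0.035 q6 1.63 tilt [-0.006  0.001 -1.   ] F [-0.1  0.2 -0.6] op 0.0279 gf 25.0
shift now cm [0.17 0.01 6.64]
```

View pics/w5.png

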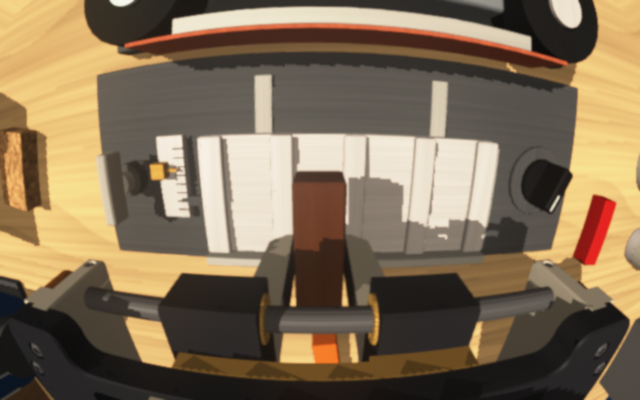

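The block hangs over the second lane from the left, between the ridges at columns 283 and 355. I'll check the tray position from this view.

Run:
```python
from h import *
c=load('wrist')
for p in((197,137),(498,143),(272,134),(292,134),(345,134),(366,135)): print(p,onz(c,*p,.04,True).round(4))
print('stop L back top',onz(c,208,262,.048,True), 'block front top',onz(c,294,174,.137-.036+.028,True),onz(c,344,174,.129,True))
X=lambda x,y,z:np.array([.604,.0395,.032])+x*np.array([.9992,-.04,0])+y*np.array([.04,.9992,0])+np.array([0,0,z])
for q in((.056,.128,.008),(.056,-.128,.008),(-.056,.128,.016)):print(np.round(proj(c,X(*q),True),1))
```

```text
(197, 137) [0.6653 0.1648 0.04  ]
(498, 143) [ 0.6545 -0.0883  0.04  ]
(272, 134) [0.6633 0.1026 0.04  ]
(292, 134) [0.6625 0.0871 0.04  ]
(345, 134) [0.661  0.0465 0.04  ]
(366, 135) [0.6599 0.0302 0.04  ]
stop L back top [0.55650667 0.16885688 0.048     ] block front top [0.65181178 0.07927755 0.129     ] [0.65092957 0.05462442 0.129     ]
[196.6 137.4]
[500.2 142.7]
[207.9 265.2]
```

Call:
apply_moves(
  delta_pos=[
    [-0.1, 0, 2],
    [0, 0, 2.5],
    [0, 0, 1.7],
    [0, 0, 0.5],
    [0, 0, 0],
  ],
  twist=[0, 0, 0, 0, 0],
)

```text
t: 15.5
tool_pos: [0.6041, 0.0682, 0.0737]
orientation: [-3.141, 0.062, 0.0]
force: [-0.3, 0.3, -0.6]
opening: 0.0279
gripper_force: 25.0
```

Call:
apply_moves(
  delta_pos=[
    [0, 0, 0.1],
    [0, 0, 0],
  ],
  twist=[0, 0],
)

```text
t: 15.75
tool_pos: [0.6046, 0.0684, 0.0734]
orientation: [-3.141, 0.061, -0.002]
force: [0.3, 0.2, 0.2]
opening: 0.0281
gripper_force: 25.0
```

Call:
apply_moves(
  delta_pos=[
    [-0.3, 0, 0.2],
    [0, 0, 0.2],
    [0, 0, 0.1],
    [0, 0, 0],
  ],
  twist=[0, 0, 0, 0],
)

```text
t: 16.25
tool_pos: [0.6029, 0.0684, 0.0688]
orientation: [-3.141, 0.062, -0.006]
force: [5.6, -0.9, 1.8]
opening: 0.0275
gripper_force: 25.0
```

Run:
```python
from h import *
go(.602,.0685,.069,-.04)
```

```text
twist 0.001 rows 0.0
shift after twist cm [-0.09 -0.01 -0.02]
t 16.25 pos [0.6029 0.0684 0.0688] psi -0.039 q6 1.64 tilt [ 0.004 -0.    -1.   ] F [ 5.6 -0.9  1.8] op 0.0275 gf 25.0
shift now cm [-0.09 -0.01 -0.02]
```

Force +5.6 N in x means the block is touching the stop. Releasing.

Call:
apply_moves(
  delta_pos=[
    [0, 0, 0],
    [0, 0, 0],
    [0, 0, 0],
    [0, 0, -4],
    [0, 0, -5],
    [0, 0, -4],
    [0, 0, 0],
  ],
  twist=[0, 0, 0, 0, 0, 0, 0],
  gripper=4.5,
)

```text
t: 17.12
tool_pos: [0.6036, 0.0686, 0.2024]
orientation: [-3.141, 0.062, -0.012]
force: [-0.2, -0.6, -0.6]
opening: 0.0452
gripper_force: 0.0
```

Run:
```python
from h import *
c=cam('wrist','w6')
hsv=cv2.cvtColor(c['frame'],cv2.COLOR_RGB2HSV)
m=cv2.inRange(hsv,(0,70,25),(16,200,110)); m=cv2.morphologyEx(m,cv2.MORPH_OPEN,np.ones((3,3)))
for k in cv2.findContours(m,0,2)[0]:
    r=cv2.minAreaRect(k)
    if cv2.contourArea(k)>200 and 230<r[0][0]<400:print(np.round(r[0],1),np.round(r[1],1),round(r[2]),[onz(c,*p,.06,True).round(3)[:2].tolist() for p in cv2.boxPoints(r)])
T=cam('top')
hsv=cv2.cvtColor(T['frame'],cv2.COLOR_RGB2HSV)
m=cv2.inRange(hsv,(0,70,25),(16,200,110)); m=cv2.morphologyEx(m,cv2.MORPH_OPEN,np.ones((3,3)))
for k in cv2.findContours(m,0,2)[0]:
    r=cv2.minAreaRect(k)
    if cv2.contourArea(k)>200 and 250<r[0][0]<480 and 90<r[0][1]<300:print('top',np.round(r[0],1),np.round(r[1],1),round(r[2]),[onz(T,*p,.028).round(3)[:2].tolist() for p in cv2.boxPoints(r)])
go(.4345,-.266,.16,1.73)
```

```text
[321.5 389.5] [ 20. 131.] 89 [[0.336, 0.167], [0.33, -0.016], [0.278, -0.021], [0.284, 0.176]]
[396.  349.6] [18. 24.] 18 [[0.376, -0.007], [0.417, -0.013], [0.404, -0.037], [0.36, -0.032]]
[319.7 294.3] [ 66.5 109.7] 70 [[0.505, 0.14], [0.547, 0.029], [0.465, 0.001], [0.41, 0.125]]
[319.6 189. ] [28.1 88.3] 1 [[0.562, 0.084], [0.65, 0.078], [0.648, 0.053], [0.56, 0.056]]
[340.6  59.9] [355.1  22.1] 1 [[0.736, 0.216], [0.759, 0.215], [0.749, -0.144], [0.725, -0.143]]
top [438.4 225.6] [14.1 45.9] 81 [[0.443, -0.215], [0.458, -0.309], [0.429, -0.312], [0.414, -0.219]]
twist -1.769 rows 9.5
shift after twist cm [-30.38 -21.75   3.75]
t 17.23 pos [0.6011 0.0685 0.1975] psi -0.039 q6 1.64 tilt [ 0.  0. -1.] F [-0.6  0.1 -0.6] op 0.045 gf 0.0
shift now cm [-15.34  34.07   3.75]
```

View pics/w6.png

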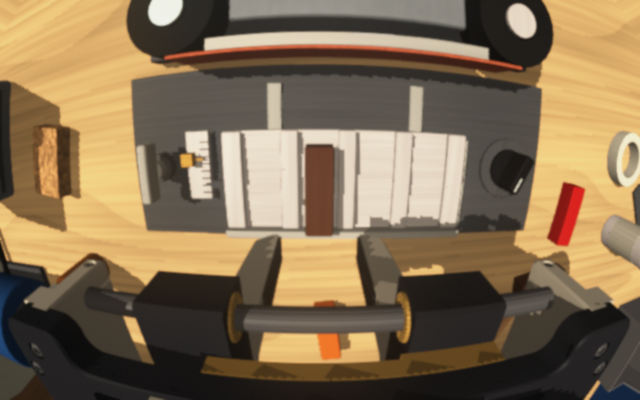

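Block A lies in lane 2 at about tray x = 0, y = +29. Next is block B at top (438,226), which hasn't moved.

Call:
apply_moves(
  delta_pos=[
    [0, 0, 0],
    [0, 0, 0],
    [0, 0, 0],
    [0, 0, 0],
    [0, 0, 0],
    [0, 0, 0],
    [0, 0, 0],
    [0, 0, 0],
  ],
  twist=[-0.177, -0.177, -0.177, -0.177, -0.177, -0.177, -0.177, -0.177],
  gripper=5.5,
)

```text
t: 18.23
tool_pos: [0.5998, 0.0684, 0.1949]
orientation: [-2.418, -2.001, 0.005]
force: [0.1, 0.0, 0.5]
opening: 0.0549
gripper_force: 0.0
```

Call:
apply_moves(
  delta_pos=[
    [0, 0, 0],
    [0, 0, 0],
    [0, 0, 0],
    [-3.8, -2.7, 0.5],
    [-3.8, -2.7, 0.5],
    [-3.8, -2.7, 0.5],
    [-3.8, -2.7, 0.5],
    [-3.8, -2.7, 0.5],
  ],
  twist=[-0.177, -0.177, 0, 0, 0, 0, 0, 0],
)

```text
t: 19.23
tool_pos: [0.4967, -0.1416, 0.1714]
orientation: [-2.042, -2.386, 0.001]
force: [-0.6, 0.1, -0.7]
opening: 0.0553
gripper_force: 0.0
```

Call:
apply_moves(
  delta_pos=[
    [-3.8, -2.7, 0.5],
    [-3.8, -2.7, 0.5],
    [-3.8, -2.7, 0.3],
    [0, 0, 0],
    [0, 0, 0],
  ],
  twist=[0, 0, 0, 0, 0],
)

```text
t: 19.85
tool_pos: [0.4361, -0.2655, 0.1589]
orientation: [-2.04, -2.387, -0.001]
force: [0.6, 0.4, 0.8]
opening: 0.0548
gripper_force: 0.0
```

```bash
cat > blk.py <<'E'
from h import *
def wb(c,z,lim=(250,400,120,260)):
    hsv=cv2.cvtColor(c['frame'],cv2.COLOR_RGB2HSV)
    m=cv2.inRange(hsv,(0,70,25),(16,200,110)); m=cv2.morphologyEx(m,cv2.MORPH_OPEN,np.ones((3,3)))
    for k in cv2.findContours(m,0,2)[0]:
        r=cv2.minAreaRect(k)
        if cv2.contourArea(k)>200 and lim[0]<r[0][0]<lim[1] and lim[2]<r[0][1]<lim[3]:
            P=np.array([onz(c,*p,z,True)[:2] for p in cv2.boxPoints(r)]); e=P[1]-P[0];e2=P[2]-P[1]
            L=e if np.hypot(*e)>np.hypot(*e2) else e2
            print(np.round(r[0],1),'centre',P.mean(0).round(4),'sizes',np.hypot(*e).round(3),np.hypot(*e2).round(3),'yaw',(np.arctan2(L[1],L[0])%np.pi).round(3))
E
python3 - <<'E'
from blk import *
wb(cam('wrist','w7'),.028)
go(.4345,-.266,.036,1.73)
E
```

```text
[377.6 220.1] centre [ 0.494  -0.2805] sizes 0.029 0.011 yaw 1.438
[316.5 194. ] centre [ 0.4327 -0.2657] sizes 0.031 0.091 yaw 1.741
twist -0.001 rows 0.0
shift after twist cm [-0.06 -0.2  12.31]
t 19.9 pos [ 0.4365 -0.2652  0.1591] psi 1.729 q6 -0.81 tilt [ 0.001 -0.    -1.   ] F [ 0.6  0.5 -0.1] op 0.0552 gf 0.0
shift now cm [-0.06 -0.2  12.31]
```

Call:
apply_moves(
  delta_pos=[
    [-0.05, -0.25, 5],
    [0, 0, 4],
    [0, 0, 2.2],
    [0, 0, 1.1],
    [0, 0, 0],
  ],
  twist=[-0.01, 0, 0, 0, 0],
)

```text
t: 20.52
tool_pos: [0.4341, -0.2661, 0.0363]
orientation: [-2.023, -2.402, -0.0]
force: [0.2, 0.4, -0.5]
opening: 0.0548
gripper_force: 0.0
```

Call:
apply_moves(
  delta_pos=[
    [0, 0, 0],
    [0, 0, 0],
    [0, 0, 0],
    [0, 0, 0],
  ],
  twist=[0, 0, 0, 0],
  gripper=2,
)

```text
t: 21.02
tool_pos: [0.4346, -0.2673, 0.0374]
orientation: [2.024, 2.401, 0.0]
force: [0.6, -0.3, 4.2]
opening: 0.0278
gripper_force: 25.0
```

Call:
apply_moves(
  delta_pos=[
    [0, 0, -3],
    [0, 0, -5],
    [0, 0, -5],
    [0, 0, 0],
    [0, 0, 0],
    [0, 0, 0],
    [0, 0, 0],
    [0, 0, 0],
  ],
  twist=[0, 0, 0, 0.18, 0.18, 0.18, 0.18, 0.18],
)

```text
t: 22.02
tool_pos: [0.4337, -0.2669, 0.1663]
orientation: [-2.871, -1.273, 0.001]
force: [-0.4, -0.5, -0.2]
opening: 0.0277
gripper_force: 25.0
```

Call:
apply_moves(
  delta_pos=[
    [0, 0, 0],
    [0, 0, 0],
    [0, 0, 0],
    [0, 0, 0],
    [0, 0, 0],
    [0, 0, 0],
  ],
  twist=[0.18, 0.18, 0.18, 0.18, 0.16, 0],
)

```text
t: 22.78
tool_pos: [0.4337, -0.2669, 0.1664]
orientation: [-3.141, 0.06, 0.001]
force: [-0.3, 0.2, -0.2]
opening: 0.0279
gripper_force: 25.0
```

Run:
```python
from h import *
go(.6035,-.0474,.14,-.04)
```

```text
twist 0.002 rows 0.0
shift after twist cm [ 16.09 -22.61   2.64]
t 22.77 pos [ 0.4337 -0.2669  0.1664] psi -0.038 q6 0.96 tilt [-0. -0. -1.] F [-0.3  0.2 -0.2] op 0.0279 gf 25.0
shift now cm [ 16.12 -22.58   2.64]
```

Call:
apply_moves(
  delta_pos=[
    [3.22, -4.52, 0],
    [3.22, -4.52, 0],
    [3.22, -4.52, 0],
    [3.22, -4.52, 0],
    [3.22, -4.5, 0],
    [0, 0, 2.6],
    [0, 0, 0],
    [0, 0, 0],
  ],
  twist=[0, 0, 0, 0, 0, 0, 0, 0],
)

```text
t: 23.78
tool_pos: [0.6035, -0.0482, 0.141]
orientation: [-3.141, 0.06, 0.001]
force: [0.3, -0.0, -0.3]
opening: 0.0278
gripper_force: 25.0
```

Run:
```python
from blk import *
go(.6015,-.0474,.0695,-.04)
c=cam('wrist','w8'); wb(c,.140-.0374+.028,(200,450,100,320))
z=robot.read_state()['tool_pos'][2]
m=c['frame'][150:260,300:340].mean(2)  # centre columns: block's front edge
print([ (int(r),int(v)) for r,v in zip(range(150,200,3),c['frame'][150:200:3,319].mean(1))], 'rows where brightness drops')
for r in(168,171,174,177,180): print(r,onz(c,319,r,z-.0374+.028,True).round(4))
```

```text
twist 0.002 rows 0.0
shift after twist cm [-0.2  -0.07  7.15]
t 23.77 pos [ 0.6035 -0.0482  0.141 ] psi -0.038 q6 1.44 tilt [-0. -0. -1.] F [ 0.3 -0.  -0.3] op 0.0278 gf 25.0
shift now cm [-0.2  -0.07  7.15]
[319. 266.] centre [ 0.5963 -0.0479] sizes 0.038 0.054 yaw 0.013
[318.5 178. ] centre [ 0.649  -0.0497] sizes 0.025 0.005 yaw 1.532
[(150, 239), (153, 238), (156, 239), (159, 239), (162, 237), (165, 237), (168, 237), (171, 192), (174, 63), (177, 60), (180, 59), (183, 73), (186, 83), (189, 84), (192, 83), (195, 83), (198, 84)] rows where brightness drops
168 [ 0.6545 -0.0502  0.1322]
171 [ 0.653  -0.0501  0.1322]
174 [ 0.6514 -0.0501  0.1322]
177 [ 0.6499 -0.05    0.1322]
180 [ 0.6484 -0.05    0.1322]
```

Call:
apply_moves(
  delta_pos=[
    [-0.3, -0.07, 2],
    [0, 0, 2.5],
    [0, 0, 1.5],
    [0, 0, 0.7],
    [0, 0, 0],
  ],
  twist=[0, 0, 0, 0, 0],
)

```text
t: 24.45
tool_pos: [0.6005, -0.0469, 0.0733]
orientation: [-3.141, 0.062, 0.001]
force: [-0.9, -0.4, -1.1]
opening: 0.0278
gripper_force: 25.0
```

Call:
apply_moves(
  delta_pos=[
    [0, 0, 0.2],
    [0, 0, 0.2],
    [0, 0, 0],
  ],
  twist=[0, 0, 0],
)

```text
t: 24.82
tool_pos: [0.6009, -0.0468, 0.0698]
orientation: [3.141, -0.061, 0.0]
force: [0.5, -0.4, -0.4]
opening: 0.0278
gripper_force: 25.0
```

Call:
apply_moves(
  delta_pos=[
    [-0.2, 0, 0],
    [0, 0, 0],
    [-0.1, 0, 0],
    [0, 0, 0],
  ],
  twist=[0, 0, 0, 0],
)

```text
t: 25.32
tool_pos: [0.5986, -0.0468, 0.0701]
orientation: [3.141, -0.062, 0.003]
force: [5.2, -0.2, -1.8]
opening: 0.028
gripper_force: 25.0
```

The block touches the stop. I'll lower 1 mm, release, rise and verify.

Call:
apply_moves(
  delta_pos=[
    [0.1, 0, 0.15],
    [0, 0, 0],
  ],
  twist=[0, 0],
)

```text
t: 25.58
tool_pos: [0.5989, -0.0468, 0.0694]
orientation: [3.141, -0.061, -0.0]
force: [-3.4, 1.0, 10.9]
opening: 0.0278
gripper_force: 25.0
```

Call:
apply_moves(
  delta_pos=[
    [0, 0, 0],
    [0, 0, 0],
    [0, 0, 0],
    [0, 0, -4],
    [0, 0, -5],
    [0, 0, -4],
    [0, 0, 0],
  ],
  twist=[0, 0, 0, 0, 0, 0, 0],
  gripper=4.5,
)

```text
t: 26.45
tool_pos: [0.6011, -0.0472, 0.2029]
orientation: [3.14, -0.062, 0.012]
force: [0.2, -1.0, 0.3]
opening: 0.0447
gripper_force: 0.0
```

Run:
```python
from blk import *
go(.608,-.152,.2,2.46)
c=cam('wrist','w9'); wb(c,.06,(150,450,100,250))
T=np.array([.604,.0395])
for u,v in ((.649,.066),): pass
S=cam('side'); cv2.imwrite('pics/s3.png',cv2.resize(S['frame'][140:300,170:370],None,fx=3.5,fy=3.5,interpolation=2)[:,:,::-1])
```

```text
twist -2.499 rows 13.4
shift after twist cm [-7.13 -7.71  0.31]
t 26.45 pos [ 0.6011 -0.0472  0.2029] psi -0.039 q6 1.45 tilt [ 0.008  0.001 -1.   ] F [ 0.2 -1.   0.3] op 0.0447 gf 0.0
shift now cm [ 1.09 10.45  0.31]
[209.5 191.8] centre [0.6045 0.0625] sizes 0.032 0.088 yaw 3.128
[319.5 191. ] centre [ 0.6005 -0.0479] sizes 0.025 0.088 yaw 3.115
```

View pics/w9.png

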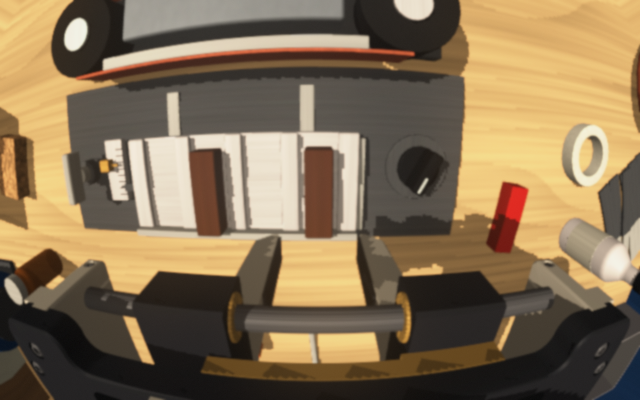

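Both blocks lie in their lanes, at (207,192) and (319,191), i.e. tray y of about +27 and -87 and x of about 0. Next is the knob at (415,165), with its white line at (422,186).

Call:
apply_moves(
  delta_pos=[
    [0, 0, 0],
    [0, 0, 0],
    [0, 0, 0],
    [0, 0, 0],
    [0, 0, 0],
    [0, 0, 0],
    [0, 0, 0],
    [0, 0, 0],
  ],
  twist=[-0.179, -0.179, -0.179, -0.179, -0.179, -0.179, -0.179, -0.179],
  gripper=5,
)

```text
t: 27.55
tool_pos: [0.5974, -0.0466, 0.1954]
orientation: [-2.402, -2.02, 0.004]
force: [-0.6, 0.3, -0.1]
opening: 0.05
gripper_force: 0.0
```

Call:
apply_moves(
  delta_pos=[
    [0, 0, 0],
    [0, 0, 0],
    [0, 0, 0],
    [0, 0, 0],
    [0, 0, 0],
    [0, 0, 0],
    [-3.6, -3.8, 0],
    [-3.5, -3.8, 0],
  ],
  twist=[-0.179, -0.179, -0.179, -0.179, -0.179, -0.179, 0, 0],
)

```text
t: 28.55
tool_pos: [0.6057, -0.1507, 0.1955]
orientation: [-1.036, -2.962, 0.0]
force: [0.7, -0.1, -0.5]
opening: 0.0498
gripper_force: 0.0
```

Call:
apply_moves(
  delta_pos=[
    [0, 0, 3],
    [0, 0, 0],
    [0, 0, 0],
  ],
  twist=[0, 0, 0],
)

```text
t: 28.92
tool_pos: [0.6061, -0.1497, 0.1674]
orientation: [-1.038, -2.963, -0.0]
force: [-0.4, -0.3, 0.0]
opening: 0.0502
gripper_force: 0.0
```

Run:
```python
from h import *
go(.608,-.152,.08,2.46)
c=cam('wrist'); p=proj(c,np.array([.608,-.152,.062]),True);print('proj',np.round(p,1))
u,v=int(p[0]),int(p[1]); x0,y0=u-80,max(v-70,0); cr=c['frame'][y0:y0+140,x0:x0+160]; print('origin',x0,y0)
cv2.imwrite('pics/k1.png',cv2.resize(cr,None,fx=4,fy=4,interpolation=2)[:,:,::-1])
```

```text
twist 0.007 rows 0.0
shift after twist cm [-0.31 -0.05  8.74]
t 28.93 pos [ 0.6061 -0.1497  0.1674] psi 2.467 q6 -1.22 tilt [ 0.002 -0.001 -1.   ] F [-0.4 -0.3  0. ] op 0.0502 gf 0.0
shift now cm [-0.31 -0.05  8.74]
proj [319.  209.7]
origin 239 139
```

View pics/k1.png

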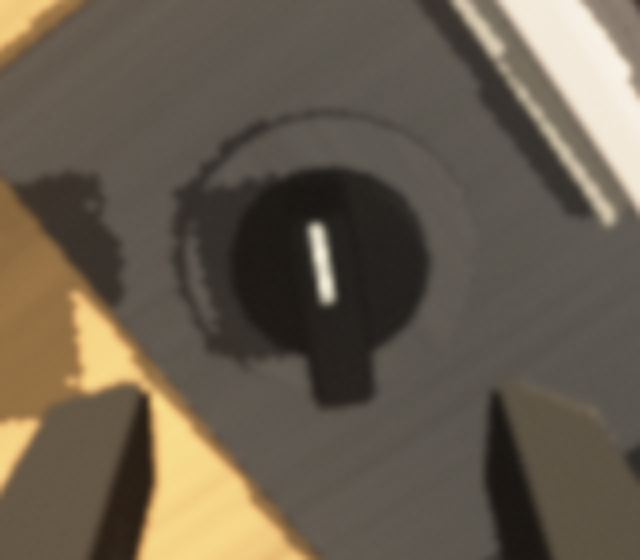

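Run:
```python
from h import *
c=load('wrist')
q=lambda u,v,z:onz(c,239+u/4,139+v/4,z,True)
A,B=q(314,222,.062),q(328,303,.062);d=A-B
print(A,B,'len',np.hypot(*d[:2]),'yaw',np.arctan2(d[1],d[0]))
print('disc',q(330,262,.03),'diam',np.linalg.norm(q(233,262,.03)-q(427,262,.03)),np.linalg.norm(q(330,166,.03)-q(330,358,.03)))
print('near end top',q(315,405,.062),q(374,400,.062))
```

```text
[ 0.59678353 -0.14462629  0.062     ] [ 0.6126394  -0.15354322  0.062     ] len 0.018191202579503865 yaw 2.6292989909431865
disc [ 0.61437247 -0.15404967  0.03      ] diam 0.046070041298939095 0.04817987169155415
near end top [ 0.62957798 -0.17066829  0.062     ] [ 0.63671805 -0.15984455  0.062     ]
```

The knob bar has its white line from (317,194) to (321,215), giving yaw 2.63. The disc measures 47 mm, which checks, and puts the axis at (0.614,-0.154). Gripping it.

Call:
apply_moves(
  delta_pos=[
    [0, 0, 0],
    [0, 0, 0],
  ],
  twist=[-0.163, 0],
)

```text
t: 29.22
tool_pos: [0.6074, -0.15, 0.1694]
orientation: [0.794, 3.038, -0.0]
force: [0.2, 0.2, -0.6]
opening: 0.0501
gripper_force: 0.0
```

```bash
python3 -c "
from h import *
go(.614,-.154,.063,2.63)"
```

```text
twist 0.0 rows 0.0
shift after twist cm [-0.76 -0.03 10.64]
t 29.23 pos [ 0.6074 -0.15    0.1694] psi 2.63 q6 -1.38 tilt [-0.002  0.    -1.   ] F [ 0.2  0.2 -0.6] op 0.0501 gf 0.0
shift now cm [-0.76 -0.03 10.64]
```

Call:
apply_moves(
  delta_pos=[
    [-0.75, 0, 4],
    [0, 0, 3],
    [0, 0, 2],
    [0, 0, 1.3],
    [0, 0, 0],
  ],
  twist=[0, 0, 0, 0, 0],
)

```text
t: 29.85
tool_pos: [0.6129, -0.1539, 0.0646]
orientation: [-0.796, -3.038, -0.0]
force: [-0.6, -0.0, 0.0]
opening: 0.0502
gripper_force: 0.0
```

Call:
apply_moves(
  delta_pos=[
    [0, 0, 0],
    [0, 0, 0],
    [0, 0, 0],
    [0, 0, 0],
  ],
  twist=[0, 0, 0, 0],
  gripper=0.7,
  squeeze=25,
)

```text
t: 30.35
tool_pos: [0.6135, -0.1541, 0.0655]
orientation: [0.795, 3.039, 0.0]
force: [4.1, 8.8, 3.4]
opening: 0.0147
gripper_force: 5.7
```

Call:
apply_moves(
  delta_pos=[
    [0, 0, 0],
    [0, 0, 0],
    [0, 0, 0],
    [0, 0, 0],
    [0, 0, 0],
  ],
  twist=[0, 0.1, 0.1, 0.1, 0.1],
)

```text
t: 30.98
tool_pos: [0.6144, -0.1529, 0.0655]
orientation: [1.386, 2.818, 0.003]
force: [6.1, 6.4, -0.8]
opening: 0.0137
gripper_force: 25.0
```

Call:
apply_moves(
  delta_pos=[
    [0, 0, 0],
    [0, 0, 0],
    [0, 0, 0],
    [0, 0, 0],
    [0, 0, 0],
    [0, 0, 0],
    [0, 0, 0],
    [0, 0, 0],
  ],
  twist=[0.13, 0.13, 0.13, 0.13, 0.13, 0.13, 0.13, 0.13],
)

```text
t: 31.98
tool_pos: [0.617, -0.1526, 0.0657]
orientation: [2.602, 1.754, 0.012]
force: [20.5, 6.1, -11.6]
opening: 0.0141
gripper_force: 25.0
```

Call:
apply_moves(
  delta_pos=[
    [0, 0, 0],
    [0, 0, 0],
    [0, 0, 0],
    [0, 0, 0],
    [0, 0, 0],
    [0, 0, 0],
    [0, 0, 0],
    [0, 0, 0],
  ],
  twist=[0.13, 0.13, 0.13, 0.13, 0.13, 0.13, 0.13, 0.13],
)

```text
t: 32.98
tool_pos: [0.6185, -0.1547, 0.0658]
orientation: [3.13, 0.229, 0.018]
force: [28.3, -2.3, -19.1]
opening: 0.0139
gripper_force: 25.0
```

Run:
```python
from h import *
go(.614,-.154,.063,2.63)
C=cam('top');S=cam('side')
a=cv2.resize(cv2.imread('pics/top0.png')[115:175,195:255],None,fx=5,fy=5,interpolation=2)
b=cv2.resize(C['frame'][115:175,195:255],None,fx=5,fy=5,interpolation=2)[:,:,::-1]
d=cv2.resize(cv2.imread('pics/side0.png')[235:285,205:265],None,fx=5,fy=5,interpolation=2)
e=cv2.resize(S['frame'][235:285,205:265],None,fx=5,fy=5,interpolation=2)[:,:,::-1]
cv2.imwrite('pics/m1.png',np.vstack([np.hstack([a,b]),np.hstack([d,e])]))
```

```text
twist -2.484 rows 13.4
shift after twist cm [ 0.42 -0.16  0.27]
t 32.98 pos [ 0.6185 -0.1547  0.0658] psi 0.146 q6 1.1 tilt [ 0.011  0.004 -1.   ] F [ 28.3  -2.3 -19.1] op 0.0139 gf 25.0
shift now cm [-0.43 -0.13  0.27]
```

View pics/m1.png

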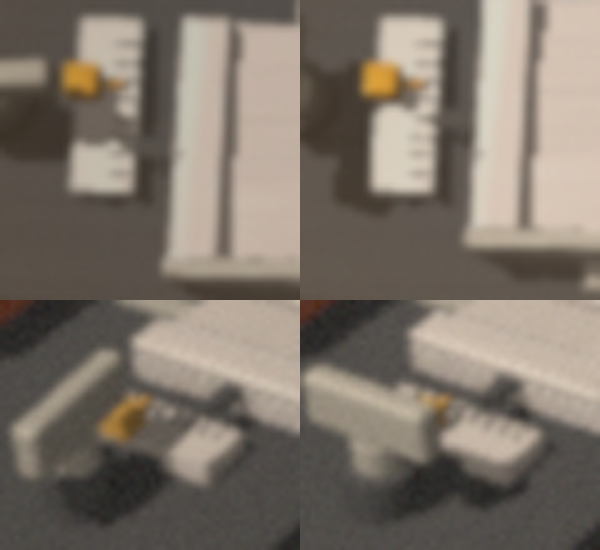

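In the top pair (left start, right now), the pointer tip moved from about (223,144.4) to (223,138.6) while the brass tip stayed at (219.5,131.8), so about 14 mm remains. The arm's drift puts the knob axis at (0.616,-0.154). I'll release and regrip half a turn back.

Call:
apply_moves(
  delta_pos=[
    [0, 0, 0],
    [0, 0, 0],
    [0, 0, 0],
    [0, 0, -2],
    [0, 0, -3],
    [0, 0, 0],
    [0, 0, 0],
    [0, 0, 0],
  ],
  twist=[0, 0, 0, 0, 0, -0.185, -0.185, -0.185],
  gripper=4.5,
)

```text
t: 34.08
tool_pos: [0.6138, -0.1544, 0.1172]
orientation: [2.944, 1.093, 0.002]
force: [0.1, -0.5, 0.2]
opening: 0.045
gripper_force: 0.0
```

Call:
apply_moves(
  delta_pos=[
    [0, 0, 0],
    [0, 0, 0],
    [0, 0, 0],
    [0, 0, 0],
    [0, 0, 0],
    [0, 0, 0],
    [0, 0, 0],
    [0, 0, 0],
  ],
  twist=[-0.185, -0.185, -0.185, -0.185, -0.185, -0.185, -0.185, -0.185],
)

```text
t: 35.08
tool_pos: [0.6137, -0.1544, 0.1171]
orientation: [1.437, 2.792, 0.0]
force: [0.3, 0.6, -0.5]
opening: 0.0451
gripper_force: 0.0
```

Call:
apply_moves(
  delta_pos=[
    [0, 0, 0],
    [0, 0, 0],
    [0, 0, 0],
    [0, 0, 0],
    [0, 0, 0],
    [0, 0, 0],
    [0, 0, 0],
  ],
  twist=[-0.185, -0.185, -0.185, -0.185, -0.185, -0.182, 0],
)

```text
t: 35.95
tool_pos: [0.6137, -0.1544, 0.1168]
orientation: [-0.234, 3.131, -0.001]
force: [-0.4, 0.5, 0.7]
opening: 0.0448
gripper_force: 0.0
```

```bash
python3 -c "
from h import *
go(.616,-.1543,.064,3.288)
T=load('top')
a=onz(T,223,138.6,.034);b=onz(T,219.5,131.8,.034);d=b-a;print('gap',d@[.9992,-.04,0])
"
```

```text
twist -6.281 rows 33.8
shift after twist cm [-0.22 -0.02  5.28]
t 35.95 pos [ 0.6137 -0.1544  0.1168] psi -2.993 q6 -2.05 tilt [-0.001 -0.001 -1.   ] F [-0.4  0.5  0.7] op 0.0448 gf 0.0
shift now cm [-0.22 -0.02  5.28]
gap 0.014411843021307656
```

Call:
apply_moves(
  delta_pos=[
    [-0.22, 0, 1],
    [0, 0, 2.3],
    [0, 0, 1.9],
    [0, 0, 0],
  ],
  twist=[0, 0, 0, 0],
)

```text
t: 36.45
tool_pos: [0.6136, -0.1532, 0.0604]
orientation: [0.233, -3.129, -0.003]
force: [-0.4, 0.0, -0.1]
opening: 0.0449
gripper_force: 0.0
```

Call:
apply_moves(
  delta_pos=[
    [0, 0, 0],
    [0, 0, 0],
    [0, 0, 0],
    [0, 0, 0],
    [0, 0, 0],
  ],
  twist=[0, 0, 0, 0, 0],
  gripper=0.7,
)

```text
t: 37.08
tool_pos: [0.6161, -0.155, 0.064]
orientation: [-0.235, 3.131, -0.003]
force: [1.2, -4.2, 1.0]
opening: 0.0135
gripper_force: 25.0
```

Call:
apply_moves(
  delta_pos=[
    [0, 0, 0],
    [0, 0, 0],
    [0, 0, 0],
    [0, 0, 0],
    [0, 0, 0],
    [0, 0, 0],
    [0, 0, 0],
    [0, 0, 0],
  ],
  twist=[0.12, 0.12, 0.12, 0.12, 0.12, 0.12, 0.12, 0.12],
)

```text
t: 38.08
tool_pos: [0.6162, -0.1548, 0.064]
orientation: [1.243, 2.883, -0.001]
force: [1.2, -4.8, -0.5]
opening: 0.014
gripper_force: 25.0
```

Call:
apply_moves(
  delta_pos=[
    [0, 0, 0],
    [0, 0, 0],
    [0, 0, 0],
    [0, 0, 0],
    [0, 0, 0],
    [0, 0, 0],
    [0, 0, 0],
    [0, 0, 0],
  ],
  twist=[0.12, 0.12, 0.12, 0.12, 0.12, 0.12, 0.12, 0],
)

```text
t: 39.08
tool_pos: [0.6164, -0.1548, 0.064]
orientation: [2.305, 2.13, 0.001]
force: [3.3, -5.7, 0.9]
opening: 0.014
gripper_force: 25.0
```

Run:
```python
from h import *
go(.616,-.1543,.064,1.5)
C=np.mean([cam('top')['frame'].astype(float) for _ in range(3)],0).mean(2)
np.set_printoptions(linewidth=220)
print(C[126:146,210:232].astype(int))
```

```text
twist -0.008 rows 0.0
shift after twist cm [ 0.04 -0.04  0.  ]
t 39.08 pos [ 0.6164 -0.1548  0.064 ] psi 1.492 q6 -0.25 tilt [-0.001  0.003 -1.   ] F [ 3.3 -5.7  0.9] op 0.014 gf 25.0
shift now cm [ 0.04 -0.04  0.  ]
[[139 175 192 196 198 201 201 199 195 192 192 187 162 112  72  63  73  84  87  95 126 171]
 [142 163 173 177 185 194 199 194 182 174 175 171 143  97  67  63  73  84  88  97 132 175]
 [143 149 150 151 157 175 195 195 187 181 182 178 149 100  68  64  73  84  88  98 134 177]
 [142 141 139 132 128 152 183 192 192 191 191 186 158 106  69  63  73  84  88  98 135 177]
 [143 142 138 125 109 121 148 162 171 177 176 172 148 102  69  63  73  84  87  99 138 180]
 [143 142 138 123  99  95 113 128 141 148 152 160 141  96  68  66  74  84  87 103 147 188]
 [138 137 133 117  93  87  99 112 124 134 150 166 146  98  75  74  79  85  87 105 153 194]
 [116 117 114 102  85  88 100 111 130 148 153 157 139  98  83  83  83  86  87 106 155 195]
 [ 91  95  94  88  84  93 103 109 130 150 147 133 113  91  85  86  86  87  87 105 154 194]
 [ 89 105 115 117 116 114 110 115 143 169 169 146 108  85  83  8
[... 237 characters left out ...]
7 190 179 171 168 156 123  81  62  61  63  65  67  94 153 195]
 [173 196 201 202 202 203 202 197 187 180 176 159 120  78  62  63  70  76  76  99 154 195]
 [174 197 202 202 202 203 203 200 197 195 191 168 122  78  63  68  78  84  86 108 158 196]
 [177 198 202 202 203 203 200 193 190 193 189 165 118  76  63  69  79  86  91 115 162 197]
 [185 200 202 203 203 202 196 184 180 181 173 146 103  71  63  71  81  87  93 120 167 198]
 [190 201 202 203 203 202 198 192 189 188 179 149 101  68  64  73  83  87  94 126 171 199]
 [191 202 202 203 203 203 200 195 192 191 185 158 106  69  64  74  84  87  96 130 171 195]
 [191 202 202 203 203 202 196 183 176 177 177 153 105  70  64  75  85  88  97 129 163 185]]
```

```bash
cat > gap.py <<'E'
from h import *
def gap(n=6):
    cs=[cam('top') for _ in range(n)]; c=cs[0]
    F=np.mean([k['frame'].astype(float) for k in cs],0)
    sat=F[:,:,0]-F[:,:,2]; L=F.mean(2); rows=np.arange(400)
    out=[]
    for u in range(206,223):
        w=np.clip(sat[124:142,u]-45,0,None)
        if w.max()>10: out.append((u,round(float((w*rows[124:142]).sum()/w.sum()),2),int(w.max())))
    print('brass',out)
    for u in(223,224,225,226,227):
        print('ptr',u,L[126:150,u].astype(int).tolist())
    return c
def sx(c,u,v): return onz(c,u,v,.034)@[.9992,-.04,0]
E
python3 - <<'E'
from gap import *
c=gap()
print('mm/px',(sx(c,225,133)-sx(c,225,134))*1000,'tilt per col',(sx(c,225,134)-sx(c,217,134))*1000)
E
```

```text
brass [(207, 130.45, 37), (208, 130.31, 84), (209, 130.32, 108), (210, 130.39, 112), (211, 130.45, 112), (212, 130.47, 107), (213, 130.38, 88), (214, 130.28, 44), (216, 131.31, 13), (217, 131.38, 26), (218, 131.34, 30), (219, 131.19, 14)]
ptr 223 [112, 97, 100, 106, 102, 96, 98, 99, 91, 85, 86, 86, 81, 78, 78, 76, 71, 69, 69, 70, 69, 67, 65, 64]
ptr 224 [72, 67, 68, 69, 68, 68, 75, 83, 85, 83, 73, 65, 62, 62, 63, 63, 64, 64, 64, 64, 65, 64, 64, 64]
ptr 225 [64, 63, 63, 63, 63, 66, 74, 83, 86, 83, 74, 64, 61, 64, 68, 68, 71, 73, 73, 74, 74, 74, 74, 74]
ptr 226 [73, 73, 73, 73, 73, 74, 79, 84, 86, 84, 76, 66, 63, 70, 78, 79, 81, 83, 84, 85, 85, 85, 85, 85]
ptr 227 [84, 84, 84, 84, 84, 84, 85, 85, 86, 84, 76, 66, 65, 75, 84, 86, 86, 86, 87, 88, 88, 88, 88, 88]
mm/px 2.1546255380093804 tilt per col 0.5207068052419661
```

The pointer is at rows 134.0 and the brass tip at 131.3, so 5.4 mm remains. That matches 14.4 - 9.0. I'll turn 1.08 rad.

Call:
apply_moves(
  delta_pos=[
    [0, 0, 0],
    [0, 0, 0],
    [0, 0, 0],
    [0, 0, 0],
    [0, 0, 0],
    [0, 0, 0],
    [0, 0, 0],
    [0, 0, 0],
  ],
  twist=[0.12, 0.12, 0.12, 0.12, 0.12, 0.12, 0.12, 0.12],
)

```text
t: 40.52
tool_pos: [0.6165, -0.1549, 0.064]
orientation: [3.029, 0.822, 0.003]
force: [4.3, -5.6, -0.6]
opening: 0.014
gripper_force: 25.0
```

Call:
apply_moves(
  delta_pos=[
    [0, 0, 0],
    [0, 0, 0],
    [0, 0, 0],
  ],
  twist=[0.12, 0, 0],
)

```text
t: 40.9
tool_pos: [0.6166, -0.155, 0.064]
orientation: [3.072, 0.645, 0.004]
force: [4.0, -5.9, -1.5]
opening: 0.0139
gripper_force: 25.0
```

Run:
```python
from gap import *
c=gap(); go(.6,0,.3,0)
```

```text
brass [(207, 130.46, 38), (208, 130.3, 84), (209, 130.32, 108), (210, 130.39, 113), (211, 130.46, 113), (212, 130.48, 108), (213, 130.39, 89), (214, 130.29, 44), (216, 131.31, 13), (217, 131.38, 26), (218, 131.34, 30), (219, 131.21, 15)]
ptr 223 [112, 97, 100, 108, 106, 94, 85, 82, 84, 86, 88, 86, 81, 78, 78, 76, 71, 68, 69, 70, 69, 67, 64, 64]
ptr 224 [72, 67, 68, 74, 83, 86, 85, 78, 68, 63, 62, 62, 62, 62, 63, 63, 63, 63, 64, 64, 64, 64, 63, 64]
ptr 225 [63, 63, 64, 69, 79, 85, 85, 80, 69, 61, 61, 62, 62, 64, 68, 68, 70, 72, 73, 74, 74, 74, 74, 74]
ptr 226 [73, 73, 74, 76, 82, 85, 86, 82, 73, 65, 68, 72, 73, 75, 79, 79, 81, 83, 84, 84, 85, 85, 84, 84]
ptr 227 [84, 84, 84, 84, 85, 86, 86, 83, 74, 68, 74, 80, 83, 84, 86, 86, 86, 87, 87, 88, 88, 88, 88, 88]
twist 0.414 rows 2.2
shift after twist cm [ -1.59 -15.45 -23.63]
t 41.2 pos [ 0.6165 -0.155   0.064 ] psi 0.414 q6 0.83 tilt [ 0.002  0.003 -1.   ] F [ 4.8 -5.5 -1. ] op 0.014 gf 25.0
shift now cm [  4.76 -14.79 -23.63]
```

The pointer is now at row 131.5, and the target row with tilt allowed for is 131.5. I'll release the knob and check from straight above with the wrist camera.

Call:
apply_moves(
  delta_pos=[
    [0, 0, 0],
    [0, 0, 0],
    [0, 0, 0],
    [0, 0, -3],
    [0, 0, -4],
    [0, 0, -4],
    [0, 0, 0],
    [0, 0, 0],
  ],
  twist=[0, 0, 0, 0, 0, 0, -0.17, -0.17],
  gripper=4,
)

```text
t: 42.2
tool_pos: [0.6157, -0.1537, 0.1741]
orientation: [2.918, 1.162, 0.002]
force: [-0.5, 0.2, -0.7]
opening: 0.04
gripper_force: 0.0
```

Call:
apply_moves(
  delta_pos=[
    [0, 0, 0],
    [0, 0, 0],
    [0, 0, 0],
    [0, 0, 0],
    [0, 0, 0],
    [0, 0, 0],
  ],
  twist=[-0.17, -0.17, -0.17, -0.17, -0.17, 0],
)

```text
t: 42.95
tool_pos: [0.6153, -0.1536, 0.173]
orientation: [-2.187, -2.255, 0.0]
force: [-0.8, -0.6, 0.1]
opening: 0.0398
gripper_force: 0.0
```

```bash
python3 -c "
from h import *
go(.638,.125,.15,1.6)"
```

```text
twist 0.001 rows 0.0
shift after twist cm [27.78  3.08  2.3 ]
t 42.95 pos [ 0.6153 -0.1536  0.173 ] psi 1.601 q6 -0.36 tilt [ 0. -0. -1.] F [-0.8 -0.6  0.1] op 0.0398 gf 0.0
shift now cm [27.78  3.12  2.3 ]
```

Call:
apply_moves(
  delta_pos=[
    [4.6, 0.5, 0],
    [4.6, 0.5, 0],
    [4.6, 0.5, 0],
    [4.6, 0.5, 0.8],
    [4.6, 0.5, 0.8],
    [4.6, 0.5, 0.7],
    [0, 0, 0],
    [0, 0, 0],
  ],
  twist=[0, 0, 0, 0, 0, 0, 0, 0],
)

```text
t: 43.95
tool_pos: [0.6367, 0.1228, 0.15]
orientation: [2.189, 2.254, -0.001]
force: [0.2, 0.8, 0.1]
opening: 0.04
gripper_force: 0.0
```

Run:
```python
from h import *
go(.638,.125,.15,1.6)
cs=[cam('wrist') for _ in range(4)]; c=cs[0]; F=np.mean([k['frame'].astype(float) for k in cs],0)
o,d=ray(c,*[float(x) for x in (c['cx'],c['cy'])]);print('cam',o.round(3))
for X in((.638,.193,.034),(.638,.185,.034)): print(np.round(proj(c,np.array(X),True),1))
sat=F[:,:,0]-F[:,:,2]; m=(sat>70).astype(np.uint8); p=proj(c,np.array([.638,.193,.034]),True);u,v=int(p[0]),int(p[1])
np.set_printoptions(linewidth=250)
print('L',v-24,u-16);print(F.mean(2)[v-24:v+26,u-16:u+16].astype(int))
print('sat');print(sat[v-24:v+12:1,u-16:u+16].astype(int))
```

```text
twist 0.0 rows 0.0
shift after twist cm [0.22 0.13 0.  ]
t 43.95 pos [0.6367 0.1228 0.15  ] psi 1.6 q6 0.08 tilt [-0. -0. -1.] F [0.2 0.8 0.1] op 0.04 gf 0.0
shift now cm [0.22 0.13 0.  ]
cam [0.633 0.207 0.29 ]
[324.3 120. ]
[324.  129.6]
L 95 308
[[162 155 150 ...  75  82  89]
 [205 201 198 ... 109 115 116]
 [221 220 219 ... 157 165 163]
 ...
 [ 90  80  68 ...  96  95  94]
 [ 92  84  74 ...  95  95  94]
 [ 94  89  81 ...  95  95  94]]
sat
[[29 28 28 ... 14 13 13]
 [32 32 32 ... 21 20 19]
 [29 29 29 ... 29 29 28]
 ...
 [11 11 12 ... 25 27 28]
 [10 10 10 ... 16 18 19]
 [10 10  9 ... 11 12 12]]
```

Run:
```python
from h import *
import sys
c=load('wrist'); F=c['frame'].astype(float); F=cv2.GaussianBlur(F,(3,3),0)
L=F.mean(2);sat=F[:,:,0]-F[:,:,2]
print('cols 310..339')
for r in range(94,146): print(r,' '.join('%3d'%x for x in L[r,310:340]),' | ',' '.join('%3d'%x for x in sat[r,312:338]) if r<122 else '')
```

```text
cols 310..339
94 126 113  97  82  75  76  87 113 142 159 164 166 167 169 170 169 168 166 165 164 163 162 158 145 119  91  73  70  76  84  |   18  15  15  22  47  90 130 148 152 152 152 153 153 153 152 151 151 151 151 151 148 135 102  58  25  13
95 173 157 133 111  98  95 102 123 147 161 165 167 169 170 171 171 169 167 166 165 165 165 163 151 128 103  91  93  98 103  |   24  21  20  27  51  94 132 149 152 153 153 153 154 153 153 152 152 152 152 153 151 139 106  60  28  17
96 205 191 166 141 124 116 117 131 150 162 166 167 168 170 171 170 169 167 165 165 165 166 164 155 136 120 119 130 138 140  |   29  27  25  31  55  97 133 149 152 153 153 153 154 153 153 152 152 152 152 152 150 137 103  59  32  24
97 219 210 192 170 149 132 127 137 152 162 165 167 168 169 170 170 168 166 165 164 165 166 165 159 148 143 154 171 182 184  |   31  30  29  34  58  98 134 149 152 153 153 153 153 153 153 152 152 152 152 152 149 133  98  58  36  30
98 223 219 210 194 170 145 133 140 154 162 165 167 168 169 170 169 167 166 164 164 164 165 166 166 166 171 185 201 210 212  |   31  32  32  37  60 100 135 149 152
[... 7797 characters left out ...]
  92  92  92  92  93  94  94  95  95  95  95  94  94  |  
141  67  60  58  59  62  68  77  85  90  91  92  91  91  91  92  92  91  92  92  92  93  93  94  94  95  95  95  95  94  94  |  
142  69  62  59  59  62  69  78  86  90  91  92  91  91  92  92  91  91  92  92  93  93  94  94  94  95  95  95  95  94  94  |  
143  73  64  60  60  63  70  79  86  90  91  92  92  92  92  92  91  92  92  92  93  93  94  95  95  95  95  95  95  94  94  |  
144  79  69  63  61  64  71  80  86  90  91  91  92  92  92  92  92  92  92  92  93  93  94  95  95  95  95  95  95  94  94  |  
145  91  80  71  67  68  74  81  87  90  91  92  92  92  92  92  92  93  94  94  94  95  95  95  96  96  96  96  95  95  95  |
```

Run:
```python
from h import *
c=load('wrist')
f=lambda u,v:onz(c,u,v,.034,True)
a,b=f(323.5,121),f(322.1,127.5);print(a,b,'mark-pointer sled x mm',1000*((a-b)@[.9992,-.04,0]))
print((f(324,121)-f(323,121))*1000)
```

```text
[0.6378433  0.19104484 0.034     ] [0.6368505  0.18559418 0.034     ] mark-pointer sled x mm 0.773979692609419
[0.82242022 0.02478964 0.        ]
```

The prong tip is at (323.5,121) and the pointer apex at (322,127.5). The offset is about 0.8 mm by wrist and about 0 by top, well inside 2 mm. Next I'll lock the clamp, whose axis is at about (0.633,0.245).

Call:
apply_moves(
  delta_pos=[
    [0, 0, 0],
    [0, 0, 0],
    [0, 0, 0],
    [0, 0, 0],
    [0, 0, 0],
    [0, 0, 0],
    [0, 0, 0],
    [0, 0, 0],
  ],
  twist=[-0.186, -0.186, -0.186, -0.186, -0.186, -0.186, -0.186, -0.186],
)

```text
t: 45.15
tool_pos: [0.6371, 0.1219, 0.1504]
orientation: [0.075, 3.14, -0.0]
force: [0.1, 0.1, -0.4]
opening: 0.04
gripper_force: 0.0
```

Call:
apply_moves(
  delta_pos=[
    [0, -4, -1],
    [0, -4, 0],
    [0, -4.2, 0],
    [0, 0, 0],
    [0, 0, 0],
  ],
  twist=[0, 0, 0, 0, 0],
)

```text
t: 45.78
tool_pos: [0.6306, 0.0008, 0.1604]
orientation: [0.084, 3.14, 0.001]
force: [0.0, 0.8, 0.0]
opening: 0.0402
gripper_force: 0.0
```

```bash
python3 -c "
from h import *
go(.633,.245,.08,3.085)"
```

```text
twist 0.003 rows 0.0
shift after twist cm [ 1.14 24.39  8.05]
t 45.77 pos [0.6306 0.0008 0.1604] psi 3.088 q6 -1.6 tilt [-0.  0. -1.] F [0.  0.8 0. ] op 0.0402 gf 0.0
shift now cm [ 1.07 24.4   8.05]
```

Wrong sign in y on that move, but nothing was touched. I'll go back the other way.

Call:
apply_moves(
  delta_pos=[
    [0.2, 4.9, 0],
    [0.2, 4.9, 0],
    [0.2, 4.9, 0],
    [0.2, 4.9, 0],
    [0.27, 4.8, 0],
    [0, 0, 2],
    [0, 0, 2],
    [0, 0, 0],
  ],
  twist=[0, 0, 0, 0, 0, 0, 0, 0],
)

```text
t: 46.78
tool_pos: [0.6304, 0.2439, 0.1164]
orientation: [-0.083, -3.135, 0.003]
force: [-0.7, -0.6, -0.5]
opening: 0.0403
gripper_force: 0.0
```

Run:
```python
from h import *
go(.633,.245,.08,3.085)
c=cam('wrist')
for X in((.602,.2464,.074),(.664,.2436,.074),(.633,.245,.074)):
    print(np.round(proj(c,np.array(X),True),1))
L=c['frame'].astype(float).mean(2)
u,v=map(int,proj(c,np.array([.633,.245,.074]),True))
for r in range(v-40,v+45,8): print(r,L[r,u-24:u+25:2].astype(int).tolist())
print(u-24)
```

```text
twist 0.004 rows 0.0
shift after twist cm [-0.27  0.14  3.64]
t 46.77 pos [0.6304 0.2439 0.1164] psi 3.089 q6 -1.22 tilt [ 0.006 -0.002 -1.   ] F [-0.7 -0.6 -0.5] op 0.0403 gf 0.0
shift now cm [-0.28  0.14  3.64]
[320.5 196.8]
[321.1 282.1]
[320.9 242.2]
202 [44, 45, 44, 44, 42, 38, 36, 45, 79, 94, 100, 99, 100, 98, 99, 95, 85, 56, 42, 46, 67, 83, 84, 84, 84]
210 [45, 45, 42, 37, 43, 47, 46, 51, 79, 94, 99, 100, 99, 99, 99, 95, 86, 83, 89, 88, 85, 64, 76, 84, 85]
218 [46, 47, 43, 46, 46, 48, 62, 75, 82, 93, 99, 100, 99, 98, 99, 96, 88, 95, 99, 91, 89, 91, 83, 82, 84]
226 [48, 47, 46, 46, 47, 66, 93, 89, 85, 93, 99, 100, 99, 99, 99, 95, 99, 170, 189, 131, 91, 88, 85, 85, 85]
234 [71, 69, 68, 82, 82, 74, 70, 79, 106, 150, 157, 110, 101, 101, 101, 98, 97, 141, 120, 87, 84, 84, 84, 85, 83]
242 [82, 83, 83, 83, 83, 83, 82, 82, 107, 153, 186, 193, 195, 200, 205, 203, 174, 96, 83, 83, 84, 83, 84, 84, 83]
250 [83, 84, 84, 83, 83, 83, 83, 83, 105, 152, 185, 192, 194, 199, 205, 202, 170, 93, 84, 84, 84, 85, 85, 84, 85]
258 [82, 82, 82, 81, 81, 81, 81, 80, 103, 151, 184, 191, 193, 198, 204, 200, 163, 89, 82, 82, 82, 82, 82, 83, 83]
266 [81, 82, 81, 81, 82, 81, 82, 80, 101, 151, 183, 191, 192, 197, 203, 199, 158, 88, 82, 81, 81, 81, 82, 82, 82]
274 [83, 83, 83, 83, 84, 83, 83, 81, 101, 149, 182, 189, 191, 197, 202, 197, 148, 87, 83, 84, 84, 83, 83, 83, 83]
282 [80, 80, 81, 81, 81, 81, 80, 81, 82, 81, 81, 82, 82, 82, 81, 81, 82, 82, 81, 82, 83, 81, 81, 82, 83]
296
```

The bar runs straight along column ~321, as predicted. I'll descend, grip and lock.

Call:
apply_moves(
  delta_pos=[
    [-0.1, 0.1, 1],
    [0, 0, 1.5],
    [0, 0, 1.2],
    [0, 0, 0],
  ],
  twist=[0, 0, 0, 0],
)

```text
t: 47.32
tool_pos: [0.6323, 0.2459, 0.0809]
orientation: [-0.082, -3.137, 0.002]
force: [-0.3, -0.0, 0.9]
opening: 0.0402
gripper_force: 0.0
```

Call:
apply_moves(
  delta_pos=[
    [0, 0, 0],
    [0, 0, 0],
    [0, 0, 0],
    [0, 0, 0],
    [0, 0, 0],
  ],
  twist=[0, 0, 0, 0, 0],
  gripper=0.5,
  squeeze=30,
)

```text
t: 47.95
tool_pos: [0.6339, 0.2447, 0.0838]
orientation: [0.082, 3.14, -0.004]
force: [-1.7, -7.3, 3.0]
opening: 0.012
gripper_force: 30.0
```

Call:
apply_moves(
  delta_pos=[
    [0, 0, 0],
    [0, 0, 0],
    [0, 0, 0],
    [0, 0, 0],
    [0, 0, 0],
    [0, 0, 0],
    [0, 0, 0],
    [0, 0, 0],
  ],
  twist=[0.14, 0.14, 0.14, 0.14, 0.14, 0.14, 0.14, 0.14],
)

```text
t: 48.95
tool_pos: [0.6337, 0.2445, 0.0838]
orientation: [1.743, 2.612, -0.004]
force: [-2.2, -8.5, 5.4]
opening: 0.0113
gripper_force: 30.0
```

Call:
apply_moves(
  delta_pos=[
    [0, 0, 0],
    [0, 0, 0],
    [0, 0, 0],
    [0, 0, 0],
    [0, 0, 0],
  ],
  twist=[0.14, 0.14, 0.1, 0, 0],
)

```text
t: 49.58
tool_pos: [0.6336, 0.2444, 0.0838]
orientation: [2.2, 2.241, -0.004]
force: [-2.6, -8.7, 5.3]
opening: 0.0117
gripper_force: 30.0
```

```bash
python3 -c "
from h import *
go(.633,.245,.08,1.6);print(robot.read_state()['wrist_torque'])"
```

```text
twist -0.011 rows 0.1
shift after twist cm [ 0.06 -0.06  0.38]
t 49.58 pos [0.6336 0.2444 0.0838] psi 1.589 q6 0.28 tilt [-0.003 -0.    -1.   ] F [-2.6 -8.7  5.3] op 0.0117 gf 30.0
shift now cm [ 0.06 -0.06  0.38]
[-1.53179106  0.48016909  0.18292227]
```

Call:
apply_moves(
  delta_pos=[
    [0, 0, 0],
    [0, 0, 0],
    [0, 0, 0],
    [0, 0, -3],
    [0, 0, -5],
    [0, 0, -6],
    [0, 0, 0],
  ],
  twist=[0, 0, 0, 0, 0, 0, 0],
  gripper=4,
)

```text
t: 50.45
tool_pos: [0.6369, 0.2476, 0.2313]
orientation: [2.196, 2.239, 0.017]
force: [0.4, -0.1, -0.2]
opening: 0.0399
gripper_force: 0.0
```

Call:
apply_moves(
  delta_pos=[
    [-4, -4, 0],
    [-4, -4, 0],
    [-4, -4, 0],
    [-4, -4, 0],
    [-4, -4, 0],
    [0, 0, 0],
    [0, 0, 0],
  ],
  twist=[0, 0, 0, 0, 0, 0, 0],
)

```text
t: 51.32
tool_pos: [0.4376, 0.0427, 0.2231]
orientation: [2.201, 2.241, 0.001]
force: [-0.2, -0.0, -0.2]
opening: 0.0396
gripper_force: 0.0
```

Run:
```python
from gap import *
c=gap(); go(.6,0,.3,1.6)
F=c['frame']; hsv=cv2.cvtColor(F,cv2.COLOR_RGB2HSV)
m=cv2.inRange(hsv,(0,70,25),(16,200,110)); m=cv2.morphologyEx(m,cv2.MORPH_OPEN,np.ones((3,3)))
for k in cv2.findContours(m,0,2)[0]:
    r=cv2.minAreaRect(k)
    if cv2.contourArea(k)>100 and 230<r[0][0]<480 and 100<r[0][1]<300:
        P=np.mean([onz(c,*p,.06) for p in cv2.boxPoints(r)],0);print('blk',np.round(r[0],1),np.round(r[1],1),round(r[2]),P.round(4))
L=F.astype(float).mean(2)
for r in range(122,140,2): print(r,L[r,170:208:2].astype(int).tolist())
L0=cv2.imread('pics/top0.png').astype(float).mean(2)
print('start');[print(r,L0[r,170:208:2].astype(int).tolist()) for r in range(126,136,2)]
```

```text
brass [(207, 130.0, 32), (208, 129.9, 81), (209, 129.85, 106), (210, 129.93, 111), (211, 130.15, 110), (212, 130.35, 105), (213, 130.34, 86), (214, 130.26, 42), (216, 131.3, 12), (217, 131.38, 26), (218, 131.36, 29), (219, 131.2, 15)]
ptr 223 [112, 97, 100, 108, 106, 95, 85, 83, 85, 87, 88, 87, 82, 78, 77, 76, 71, 69, 70, 70, 70, 74, 91, 107]
ptr 224 [72, 67, 69, 75, 83, 86, 85, 78, 69, 64, 63, 63, 63, 63, 64, 64, 64, 64, 65, 65, 66, 72, 91, 107]
ptr 225 [64, 64, 65, 70, 80, 85, 86, 80, 70, 62, 62, 63, 64, 65, 69, 69, 71, 73, 74, 75, 75, 79, 94, 107]
ptr 226 [74, 74, 74, 77, 82, 86, 86, 83, 74, 66, 69, 72, 74, 76, 79, 80, 82, 83, 84, 85, 85, 87, 97, 107]
ptr 227 [84, 84, 84, 84, 86, 86, 87, 84, 75, 69, 74, 80, 83, 85, 87, 87, 87, 87, 88, 88, 88, 89, 98, 107]
twist -0.009 rows 0.0
shift after twist cm [-4.78 16.09 -7.71]
t 51.62 pos [0.4377 0.0431 0.223 ] psi 1.591 q6 -0.04 tilt [ 0.    -0.001 -1.   ] F [-0.1  0.1  0.3] op 0.0399 gf 0.0
shift now cm [-4.64 16.13 -7.71]
blk [279.5 249. ] [14. 25.] 90 [0.3902 0.0623 0.06  ]
blk [389.3 143.5] [29.9 21.2] 22 [ 0.6033 -0.162   0.06  ]
blk 
[... 682 characters left out ...]
3, 102, 77, 76, 75, 76, 73, 72, 76, 77, 77, 72, 68, 66, 65, 66, 75]
136 [161, 162, 154, 101, 86, 85, 86, 86, 79, 69, 83, 88, 81, 70, 64, 58, 56, 61, 66]
138 [163, 162, 149, 97, 89, 88, 87, 88, 86, 71, 64, 67, 66, 63, 59, 55, 58, 60, 60]
start
126 [142, 142, 140, 110, 83, 85, 87, 87, 92, 94, 90, 87, 88, 94, 96, 100, 102, 83, 79]
128 [142, 141, 144, 140, 137, 140, 141, 142, 148, 149, 145, 145, 145, 146, 147, 146, 143, 96, 79]
130 [142, 142, 147, 155, 156, 154, 154, 152, 150, 149, 150, 148, 147, 146, 143, 141, 135, 91, 73]
132 [146, 146, 144, 129, 123, 119, 116, 110, 105, 101, 98, 96, 95, 93, 90, 88, 85, 69, 70]
134 [144, 144, 139, 93, 70, 68, 68, 68, 65, 64, 68, 69, 69, 66, 61, 59, 56, 58, 67]
```

Call:
apply_moves(
  delta_pos=[
    [-5, 0, -1],
    [-5, 0, -1],
    [-5, 0, -1],
    [-5, 0, -1],
    [-5, 0, 0],
    [-5, 0, 0],
    [-3, 0, 0],
    [0, 0, 0],
  ],
  twist=[0, 0, 0, 0, 0, 0, 0, 0],
)

```text
t: 52.62
tool_pos: [0.4436, -0.289, 0.2624]
orientation: [-2.202, -2.239, 0.001]
force: [0.2, 1.0, 0.3]
opening: 0.0401
gripper_force: 0.0
```

Run:
```python
from h import *
go(.6,0,.3,1.6)
c=cam('top');F=c['frame']; hsv=cv2.cvtColor(F,cv2.COLOR_RGB2HSV)
m=cv2.inRange(hsv,(0,70,25),(16,200,110)); m=cv2.morphologyEx(m,cv2.MORPH_OPEN,np.ones((3,3)))
T=np.array([.630,.0385])
for k in cv2.findContours(m,0,2)[0]:
    r=cv2.minAreaRect(k)
    if cv2.contourArea(k)>100 and 230<r[0][0]<480 and 100<r[0][1]<300:
        P=np.mean([onz(c,*p,.06) for p in cv2.boxPoints(r)],0)[:2];d=P-T;print('blk',np.round(r[0],1),np.round(r[1],1),round(r[2]),P.round(4),'tray xy',(d@[.9992,-.04]).round(4),(d@[.04,.9992]).round(4))
```

```text
twist -0.012 rows 0.1
shift after twist cm [28.43 16.48 -3.76]
t 52.62 pos [ 0.4436 -0.289   0.2624] psi 1.588 q6 -0.69 tilt [ 0.001 -0.001 -1.   ] F [0.2 1.  0.3] op 0.0401 gf 0.0
shift now cm [28.63 16.12 -3.76]
blk [389. 144.] [31.3 20.6] 27 [ 0.6023 -0.1614] tray xy -0.0197 -0.2009
blk [333. 135.] [42. 12.] 90 [ 0.6223 -0.047 ] tray xy -0.0043 -0.0857
blk [277.  133.1] [14.3 42.1] 3 [0.6274 0.0682] tray xy -0.0038 0.0296
```

Both blocks are at the stop in their lanes (x about -4 mm, near the -3 mm contact value). The pointer is on the mark and the clamp is locked. Handing in.

```bash
python3 -c "
from plant import robot
print(robot.close_job())"
```

```text
the job is handed in; nothing more can be done
None
```

The job is handed in (no verdict came back): by my last camera measurements both dark blocks lie in their lanes against the back stop, the pointer is within about 1 mm of the mark, and the clamp is locked.

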